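# Set and lock the stop of a cheese cutter, then turn the block to it

## Task

Set up the cheese cutter for the next portion: swing the stop's clamp lever open, slide the stop along its rail until its little index bar lines up with the blade of the marker clip on the scale, and swing the lever fully home again so that the stop is locked there. Then turn the block of cheese a quarter turn and bring its square cut end up flush against the stop plate, the whole end bearing on the plate and the block lying flat on the board. Leave the other kitchen things where they are.

Things in the scene. Friction and masses are not known exactly. Their poses are not given: they have to be found in the camera images.
- cutter: Cheese cutter, fixed. Wooden board 20 mm thick, cutter x -120 to +140, y -200 to +240 mm; origin on the worktop; x points away from the robot, z up. Steel rail along y at x = +70 mm, 22 mm wide, top 35 mm over the worktop. Black cutting slot drawn at y = -40 mm. Wire bow folded back beyond the board, not used: y = -40 mm, x +135 to +395 mm, up to 85 mm high.
- carriage (a joint): Slide of the stop carriage along the rail, m, 0 to 0.16, grows towards cutter -y: the stop face lies at cutter y = 0.15 - value. Unlocked it takes about 5 N to slide and stays where left; lever home, a brake holds it against some 25 N. Aluminium block 60 x 75 mm: cutter x +40 to +100 mm, from the face plane 75 mm to +y, top 64 mm over the worktop; it carries stop plate and lever.
- stop_face (a point): Stop plate: upright aluminium plate across the board, fixed to the carriage, 12 mm thick, cutter x -90 to +45 mm, from 23 to 86 mm over the worktop; can be pinched across its thickness from above. The point is on the top edge of its face (which looks to cutter -y), at cutter x = -28 mm; the middle plane is 6 mm to +y of it. Axes as the cutter's.
- index (a point): Index: flat bar 6 mm wide sticking out of the carriage's far side towards cutter +x, in the stop plate's middle plane. The point is the middle of its tip, at cutter x = +114 mm, 45 mm over the worktop, 6 mm to +y of the stop face. Axes as the cutter's.
- mark (a point): Marker clip: dark steel block 26 x 12 x 16 mm, fixed on the aluminium scale strip along the board's far edge, with a 3 mm wide blade along its top pointing at the rail. The point is the rail-side end of the blade, cutter x = +115 mm, 42 mm over the worktop. Axes as the cutter's. The stop is set when index and mark have the same cutter y; index and clip do not block each other.
- lever (a joint): Clamp lever on the carriage, rad, vertical axis: 0 = home (locked), arm along cutter +y; grows clockwise seen from above to 1.45 = fully open, arm along cutter +x, away from the robot. Starts within 0.1 of home. The brake bites below about 0.8. About 0.15 N m turns it, up to 0.25 as the brake bites; it stays where left (springs back up to 0.06 from home).
- lever_pivot (a point): On the lever's vertical turning axis, top of its hub (34 mm diameter), 82 mm above the worktop; 42 mm to +y of the stop face, cutter x = +70 mm.
- lever_knob (a point): Centre of the top of the upright round knob at the lever's end: black cylinder 22 mm in diameter, 42 mm tall, its top 112 mm above the worktop, its axis 80 mm from the pivot's axis. The arm (14 mm wide) joins it low down: arm top 76 mm above the worktop, so the knob's upper 36 mm is clear all round.
- cheese: Block of hard cheese, loose on the board: 130 mm long, 52 mm wide, 50 mm high, 0.25 to 0.45 kg. Origin at the centre of its underside (20 mm above the worktop when on the board); its x axis runs lengthwise from the half-round rind end (-x) to the flat, square cut end (+x). It starts lying across the board, cut end roughly towards the rail; finished, its x axis points along cutter +y.
- cut_end (a point): Centre of the cheese's flat cut end face (52 mm wide, 50 mm high), 65 mm from the origin along the cheese's x; axes as the cheese's.
- bowl_big: Outer one of two nested aluminium bowls, 170 mm across, 70 mm high; origin under its centre. Bystander.
- bowl_small: Inner bowl, 132 mm across, 55 mm high, resting in the big one. Bystander.
- timer: Round red plastic kitchen timer, 68 mm across, 63 mm high; origin under its centre. Bystander.
- scraper: Steel bench scraper lying flat, about 150 x 105 mm, with a round black handle 26 mm thick along one long side. Bystander.
There are look-alikes about, which are no part of the job. There is more than one size of the cheese; the one meant has the size given above.

How it is judged:
By the outcome, as a careful person would: the job done as asked, in the order asked, and still so for the second after the job is handed in, with the robot touching nothing.
It also fails if it takes over 72 s, if anything falls off the work surface, if the arm or the gripper's body presses on something with over 40 N, if the wrist force passes 120 N, or if a joint passes its speed limit or range.

## Robot

A 6-joint arm with a two-finger parallel gripper is mounted at the origin on the work surface. World frame = base frame: x ahead of the robot, y to its left, z up, the work surface at z = 0. Lengths are in m, angles in degrees, forces in N, time in s.
With the tool pointing down it reaches from about 0.275 to 0.975 m from the base axis. Payload 8.4 kg.
Tool frame: the origin (TCP) lies on the centre line of the jaws, within the pads' length; the fingertips stand bot.tip_extent ahead of it and the grasp point (between the pads) lies 5 mm behind it (bot.tip_extent is the distance from the TCP to the fingertips, in m); z points along the fingers, y is the line along which they close (so a half turn about z gives the same grasp; the last joint's range is limited). The gripper opens to 92 mm and grips with 3 to 60 N. Pads are 20 mm wide; open, the fingers measure 128 mm over their backs; the gripper's body (75 mm by 189 mm) begins 69 mm behind the grasp point.
Start: joints at [68.044, 20.225, 93.587, -0, 66.188, -0.138], TCP at [0.232, 0.58, 0.229] pointing down, gripper open.
Joint ranges: [-150.9, 150.9], [-52.94, 120.26], [3.33, 152.33], [-74.26, 254.26], [0, 154.13], [-172.89, 172.89]. Speed limits (degrees/s): [127.2, 127.2, 159.86, 180, 180, 180].

## Interface

Orientations are given as a 3x3 rotation matrix whose columns are the frame's x, y, z axes.
In Python, from workcell import bot gives the robot as it stands. The module is installed in compiled form; this text tells all that it offers.
- The arm moves only by the tool apply_moves, never from a script. Its argument "increments" is a list of rows, each an object with "fingers": the opening, from -1 (shut) to 1 (fully open); "delta_pos": the shift along the tool's x, y, z scaled (see below), a list of three; "roll": the turn about the tool's z scaled (see below). A call has 1 to 20 rows; each row shifts and turns the commanded pose from where the row before left it, along the tool's axes as they then stand; what a row does not reach is not made up. The controller multiplies each number of a shift by 0.04 m and each number of a turn by 5 degrees. A row lasts 1/12 s, in which the tool goes at most 41.7 mm and 7.16 degrees, less where a joint would pass 70% of its speed; a pose out of reach is approached as far as the arm can. A call with a number of a shift or a turn outside -1 to 1 is refused whole. A call with a gripper value outside its range is refused whole. The fingers move at their own pace and stop on an object; the grip force is fixed at half the most. Time passes only in rows, so rows that do not move let the fingers close. It gives the time, the measured TCP pose, the force, the opening and the grip force at its end, in the units of the state.
- bot.read_state(): the state, without advancing time (a new reading comes with each control period).
- bot.capture(name): name is "scene" or "top"; returns (picture, depth): 420x560x3 uint8, red, green, blue; 420x560 float32, m along the optical axis (not along the pixel's ray), 0 where there is no reading.
- bot.camera_params(name): a dict with "fx", "fy", "cx", "cy" (pixels), "rvec" (rotation vector, rad) and "tvec" (3), from world to camera coordinates, as OpenCV has them. Camera axes: x right, y down, z forward; pixel columns grow to the right and rows downward; lengths in m; the calibration is good to about 2 mm. A picture is of the moment at which its call begins. camera_params takes no time and is no camera call.
- bot.finish_job(): hands the job in; it is judged then, once.
The state is a dict: "time_s": time; "joint_pos": joint angles; "qvel": joint speeds; "joint_torque": joint torques, N m; "tool_pos": TCP position; "ee_rot": TCP orientation; "contact_force": force on the tool from outside, world axes, zero at the start; "torque": the same for the moment, N m; "gripper_width": finger opening in m; "finger_force": force on a finger pad.
Only numpy, scipy, OpenCV 4.12 (cv2) and the standard library are available. Lean on these libraries where they do the work, as an engineer would, in place of code of your own. Each camera call takes 0.05 s, during which the arm holds its last target. There are 200 camera calls.

## Working session

There is one attempt and no reset: what is moved stays moved. The work goes in short steps, Python scripts to look and compute and a tool call to move; the robot and the scene stay as the last step left them, time stands still between calls to the robot, and variables do not carry over. Pictures are saved under pics/ and viewed, at most 10 in all, crops included, and the job is handed in when it is done.

Besides the shell and the picture viewer there is one more tool, called after ">>>" as name(argument=value, ...) on one line, values as JSON. apply_moves: Moves the arm, as the interface text tells. Shifts and turns lie within -1 to 1; 1 stands for 0.04 m of shift or 5 degrees of turn. Its arguments: {"type":"object","properties":{"increments":{"type":"array","items":{"type":"object","properties":{"fingers":{"type":"number"},"delta_pos":{"type":"array","items":{"type":"number"}},"roll":{"type":"number"}}}}},"required":["increments"]}

```bash
mkdir -p pics; cat > h.py <<'E'
import numpy as np, cv2
from workcell import bot
def cap(name):
    im,d=bot.capture(name); p=bot.camera_params(name)
    np.savez(f'{name}.npz',im=im,d=d); return im,d,p
def world(name,u,v,z=None,d=None):
    p=bot.camera_params(name); R=cv2.Rodrigues(np.array(p['rvec'],float))[0]; t=np.array(p['tvec'],float).ravel()
    r=np.array([(u-p['cx'])/p['fx'],(v-p['cy'])/p['fy'],1.0])
    o=-R.T@t; w=R.T@r
    if z is not None: return o+w*(z-o[2])/w[2]
    return o+w*d
def cloud(name,d):
    p=bot.camera_params(name); R=cv2.Rodrigues(np.array(p['rvec'],float))[0]; t=np.array(p['tvec'],float).ravel()
    v,u=np.mgrid[:d.shape[0],:d.shape[1]]
    c=np.stack([(u-p['cx'])/p['fx']*d,(v-p['cy'])/p['fy']*d,d],-1)
    return (c-t)@R
E
python3 - <<'E'
from h import *
for n in('top','scene'):
    im,d,p=cap(n); cv2.imwrite(f'pics/{n}0.png',cv2.resize(im[:,:,::-1],(784,588),interpolation=cv2.INTER_CUBIC)); print(p)
s=bot.read_state(); print(s,bot.tip_extent)
E
```

```text
{'fx': 394.8582696519321, 'fy': 394.8582696519321, 'cx': 277.96529498275754, 'cy': 201.86676577942583, 'rvec': array([ 2.10719284, -2.12033242,  0.21571691]), 'tvec': array([-0.0248937 ,  0.4884664 ,  1.37751742])}
{'fx': 410.90328206550083, 'fy': 410.90328206550083, 'cx': 279.26669963440406, 'cy': 210.99510554556377, 'rvec': array([ 2.09030909,  0.61399783, -0.34106769]), 'tvec': array([-0.37755931, -0.06564078,  1.34284485])}
{'time_s': 0.1, 'joint_pos': array([ 6.80468952e+01,  2.02579271e+01,  9.36239387e+01, -6.01316591e-04,
        6.61897031e+01, -1.38703046e-01]), 'qvel': array([ 0.02664277, -0.13767291, -0.11378791, -0.00818523,  0.02625014,
       -0.00966419]), 'joint_torque': array([-1.90243663e-03, -5.94903588e+01, -3.34938383e+01,  6.97983359e-02,
        1.83766399e-02, -2.77543057e-05]), 'tool_pos': array([0.23210457, 0.57983893, 0.22795176]), 'ee_rot': array([[-9.28394029e-01,  3.71596981e-01, -4.58072215e-04],
       [ 3.71597264e-01,  9.28393302e-01, -1.16212910e-03],
       [-6.57249099e-06, -1.24913210e-03, -9.99999220e-01]]), 'contact_force': array([ 0.0839062 , -0.05103548,  0.1628907 ]), 'torque': array([0.01576001, 0.00967668, 0.00759506]), 'finger_force': 0.0, 'gripper_width': 0.09186428821095247} 0.014
```

View pics/top0.png

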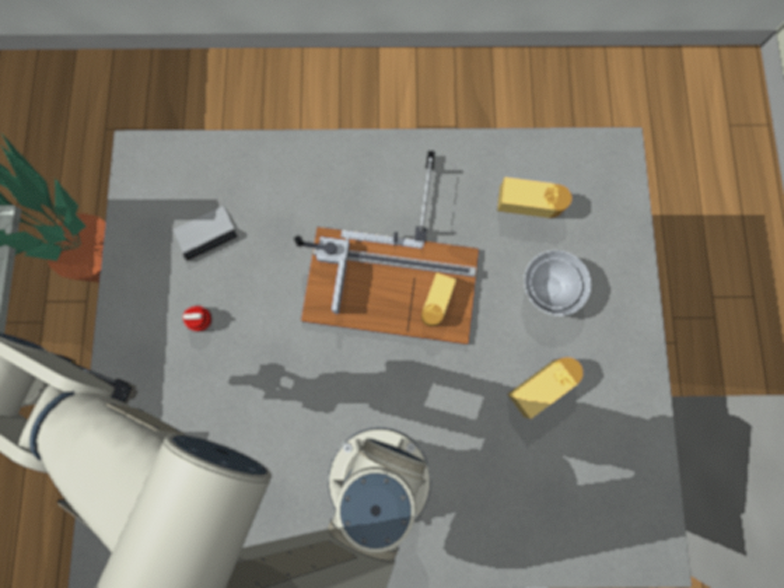

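View pics/scene0.png

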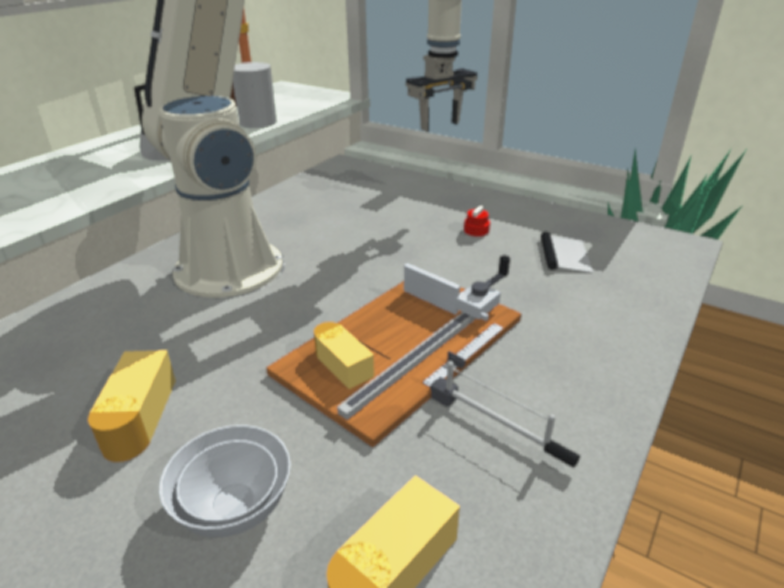

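The top view (shown at 1.4x) has the board corners at about (317,228), (480,248), (470,342) and (302,321). The carriage and lever are at (333,248), with the knob at (299,240). The marker clip is at (396,238). The cheese on the board runs from (442,278), its cut end, to (433,318), its rind. Next I'll fit the board and cheese.

```bash
cat > fit.py <<'E'
from h import *
from scipy.optimize import least_squares
def board(name):
    z=np.load(name+'.npz'); im,d=z['im'],z['d']; P=cloud(name,d)
    r,g,b=[im[...,i].astype(int) for i in range(3)]
    m=(r-b>50)&(r>1.5*g)&(abs(P[...,2]-.02)<.012)&(P[...,0]>.2)&(P[...,0]<.9)&(abs(P[...,1])<.5)
    return im,d,P,m
if __name__=='__main__':
  for n in('top','scene'):
    im,d,P,m=board(n)
    n_,lab,st,_=cv2.connectedComponentsWithStats(m.astype(np.uint8)); 
    pts=P[m]; q=pts[:,:2]
    h=cv2.convexHull((q).astype(np.float32)); rc=cv2.minAreaRect(h); print(n,m.sum(),'z',np.median(pts[:,2]),rc, cv2.boxPoints(rc).round(4).tolist())
    y=(im[...,0].astype(int)-im[...,2]>60)&(im[...,1]>1.3*im[...,2].astype(float))&(im[...,1]>.62*im[...,0])&(abs(P[...,2]-.07)<.008)
    c=P[y&(P[...,0]>.2)&(P[...,0]<.9)&(abs(P[...,1])<.25)]
    print('cheese top',len(c),cv2.minAreaRect(c[:,:2].astype(np.float32)),np.median(c[:,2]) if len(c) else 0)
    x0,y0,w,hh=(200,140,150,115) if n=='top' else (180,170,200,150)
    cv2.imwrite(f'pics/{n}_c.png',cv2.resize(im[y0:y0+hh,x0:x0+w,::-1],None,fx=(5 if n=='top' else 4),fy=(5 if n=='top' else 4),interpolation=cv2.INTER_CUBIC))
E
python3 fit.py
```

```text
top 860 z 0.02075775644820366 ((0.49806374311447144, 0.11973413825035095), (0.7451402544975281, 0.28478342294692993), 87.46900177001953) [[0.3393999934196472, -0.24619999527931213], [0.6238999962806702, -0.2587999999523163], [0.6567999720573425, 0.48570001125335693], [0.37229999899864197, 0.498199999332428]]
cheese top 509 ((0.44258004426956177, -0.14760124683380127), (0.05179782211780548, 0.13045503199100494), 69.14865112304688) 0.0700954578494582
scene 4343 z 0.02037300698754851 ((0.5042933821678162, 0.1107255220413208), (0.747163712978363, 0.2889079451560974), 87.081787109375) [[0.3409999907016754, -0.2549999952316284], [0.6294999718666077, -0.26969999074935913], [0.6675999760627747, 0.476500004529953], [0.3790000081062317, 0.4912000000476837]]
cheese top 786 ((0.4432118535041809, -0.15122780203819275), (0.05402900278568268, 0.13113176822662354), 69.44261932373047) 0.0700768300402293
```

View pics/top_c.png

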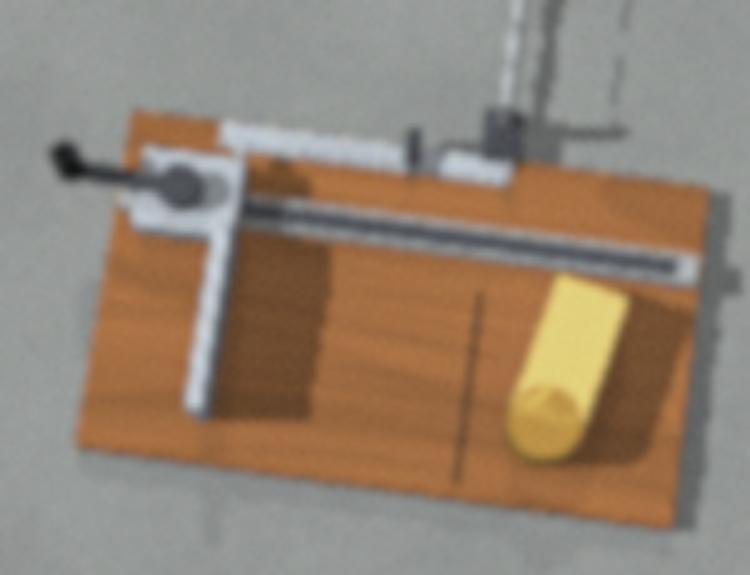

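View pics/scene_c.png

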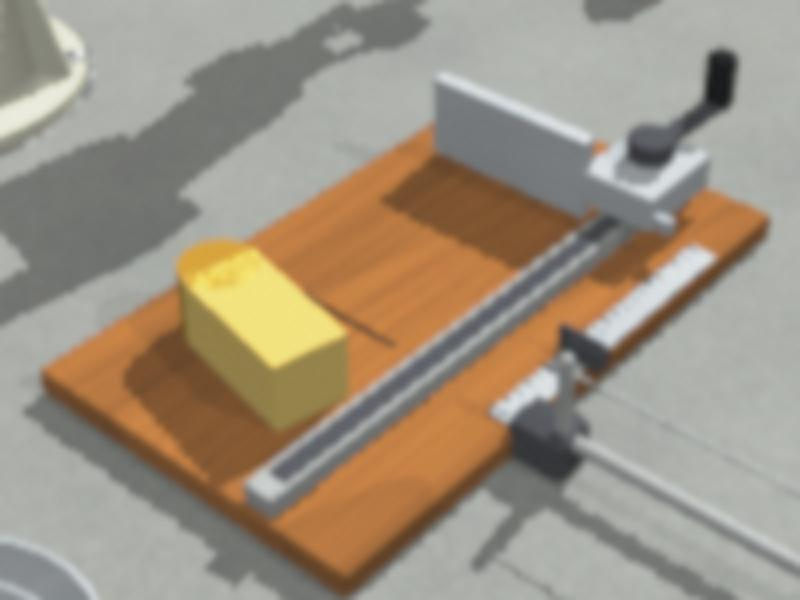

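```bash
cat > fit2.py <<'E'
from h import *
from scipy.optimize import least_squares
N=lambda n,u,v:((u+.5)/5-.5+200,(v+.5)/5-.5+140) if n=='top' else ((u+.5)/4-.5+180,(v+.5)/4-.5+170)
def proj(n,X):
    p=bot.camera_params(n); K=np.array([[p['fx'],0,p['cx']],[0,p['fy'],p['cy']],[0,0,1]])
    return cv2.projectPoints(np.array(X,float).reshape(-1,3),np.array(p['rvec'],float),np.array(p['tvec'],float),K,None)[0].reshape(-1,2)
F={'top':[(132,112,.14,.24),(710,187,.14,-.2),(673,525,-.12,-.2),(78,447,-.12,.24)],
   'scene':[(42,373,-.12,-.2),(345,573,.14,-.2),(768,218,.14,.24)]}
def W(p,X):
    X=np.array(X,float).reshape(-1,3);c,s=np.cos(p[2]),np.sin(p[2])
    return np.c_[p[0]+c*X[:,0]-s*X[:,1],p[1]+s*X[:,0]+c*X[:,1],X[:,2]]
def res(p,ns):
    return np.concatenate([(proj(n,W(p,[(a[2],a[3],.02) for a in F[n]]))-[N(n,*a[:2]) for a in F[n]]).ravel() for n in ns])
if __name__=='__main__':
  for ns in(['top'],['scene'],['top','scene']):
    s=least_squares(res,[.5,0,-.1],args=(ns,)); p=s.x; print(ns,p.round(4),np.degrees(p[2]).round(2),s.fun.round(1))
    def C(n,u,v,z):
        w=world(n,*N(n,u,v),z=z); c,q=np.cos(p[2]),np.sin(p[2]); e=w[:2]-p[:2]; return (np.array([c*e[0]+q*e[1],-q*e[0]+c*e[1]])*1e3).round(1)
    if len(ns)==1:
      n=ns[0]
      f={'top':dict(clip=(414,150,.04),hub=(186,187,.082),knob=(66,158,.112),plate_r=(208,412,.086),plate_l=(186,408,.086),faceR=(240,165,.064)),
         'scene':dict(clipL=(562,327,.042),knob=(721,57,.112),hub=(652,137,.082),plate_near_l=(435,82,.086),carr=(592,168,.064),idx=(670,218,.045),carrfar=(655,205,.064))}[n]
      for k,a in f.items(): print(k,C(n,*a))
E
python3 fit2.py
```

```text
['top'] [ 0.4795 -0.0505 -0.1386] -7.94 [-0.2 -0.5  0.3 -0.7  0.6  0.7 -0.7  0.3]
clip [130.7  23.7]
hub [ 69.7 180.7]
knob [ 71.7 263.2]
plate_r [-89.7 140.1]
plate_l [-89.  155.7]
faceR [ 95.8 146.9]
['scene'] [ 0.4814 -0.0513 -0.1396] -8.0 [-1.3 -1.   0.4  1.1  1.  -1.4]
clipL [118.2  20.8]
knob [ 75.4 260.4]
hub [ 72.  183.6]
plate_near_l [-83.2 139.3]
carr [ 48.1 149. ]
idx [107.3 157.3]
carrfar [105.1 139.9]
['top', 'scene'] [ 0.4805 -0.0508 -0.1385] -7.93 [-0.1 -0.8  0.4 -0.9  0.6  0.4 -0.6  0.1 -1.4 -1.2  0.3  0.8  0.7 -1.7]
```

```bash
cat > plan.py <<'E'
from fit2 import *
P=[.4802,-.0508,-.1387]
def cw(x,y,z): return W(P,[(x/1e3,y/1e3,z/1e3)])[0]
def st():
    s=bot.read_state(); R=s['ee_rot']; return s['tool_pos'],np.degrees(np.arctan2(R[1,1],R[0,1])),s
def plan(path,pos=None,phi=None):
    """path: list of (world xyz, phi deg or None, rows). prints rows; keeps track of rounded commanded pose"""
    if pos is None: pos,phi,_=st()
    pos=np.array(pos); out=[]
    for tgt,ph,n in path:
        ph=phi if ph is None else ph
        for k in range(n,0,-1):
            f=np.radians(phi); A=np.array([[-np.sin(f),np.cos(f),0],[np.cos(f),np.sin(f),0],[0,0,-1]])
            d=np.round(A@((tgt-pos)/k)/.04,2); r=round((phi-ph)/k/5,2)
            pos=pos+A.T@d*.04; phi-=r*5; out.append((d.tolist(),r))
    for d,r in out: print(d,r)
    print('end',pos.round(4),round(phi,2)); return pos,phi
E
python3 - <<'E'
from plan import *
k=cw(71,262,98); print(k)
plan([(np.r_[k[:2],.2],-7.95,18)])
E
```

```text
[0.58674115 0.19886774 0.098     ]
[-0.65, -0.31, 0.04] 0.85
[-0.68, -0.26, 0.04] 0.85
[-0.69, -0.21, 0.04] 0.85
[-0.71, -0.16, 0.04] 0.85
[-0.72, -0.1, 0.04] 0.84
[-0.72, -0.05, 0.04] 0.85
[-0.72, 0.0, 0.04] 0.84
[-0.72, 0.06, 0.04] 0.85
[-0.71, 0.11, 0.04] 0.84
[-0.7, 0.16, 0.04] 0.85
[-0.69, 0.21, 0.04] 0.84
[-0.67, 0.26, 0.04] 0.85
[-0.65, 0.31, 0.04] 0.84
[-0.63, 0.36, 0.04] 0.85
[-0.6, 0.41, 0.03] 0.84
[-0.57, 0.45, 0.04] 0.85
[-0.53, 0.49, 0.03] 0.84
[-0.5, 0.53, 0.04] 0.85
end [0.5869 0.199  0.2   ] -7.96
```

>>> apply_moves(increments=[{"delta_pos": [-0.65, -0.31, 0.04], "roll": 0.85, "fingers": 0}, {"delta_pos": [-0.68, -0.26, 0.04], "roll": 0.85, "fingers": 0}, {"delta_pos": [-0.69, -0.21, 0.04], "roll": 0.85, "fingers": 0}, {"delta_pos": [-0.71, -0.16, 0.04], "roll": 0.85, "fingers": 0}, {"delta_pos": [-0.72, -0.1, 0.04], "roll": 0.84, "fingers": 0}, {"delta_pos": [-0.72, -0.05, 0.04], "roll": 0.85, "fingers": 0}, {"delta_pos": [-0.72, 0, 0.04], "roll": 0.84, "fingers": 0}, {"delta_pos": [-0.72, 0.06, 0.04], "roll": 0.85, "fingers": 0}, {"delta_pos": [-0.71, 0.11, 0.04], "roll": 0.84, "fingers": 0}, {"delta_pos": [-0.7, 0.16, 0.04], "roll": 0.85, "fingers": 0}, {"delta_pos": [-0.69, 0.21, 0.04], "roll": 0.84, "fingers": 0}, {"delta_pos": [-0.67, 0.26, 0.04], "roll": 0.85, "fingers": 0}, {"delta_pos": [-0.65, 0.31, 0.04], "roll": 0.84, "fingers": 0}, {"delta_pos": [-0.63, 0.36, 0.04], "roll": 0.85, "fingers": 0}, {"delta_pos": [-0.6, 0.41, 0.03], "roll": 0.84, "fingers": 0}, {"delta_pos": [-0.57, 0.45, 0.04], "roll": 0.85, "fingers": 0}, {"delta_pos": [-0.53, 0.49, 0.03], "roll": 0.84, "fingers": 0}, {"delta_pos": [-0.5, 0.53, 0.04], "roll": 0.85, "fingers": 0}, {"delta_pos": [0, 0, 0], "roll": 0, "fingers": 0}])

```text
time_s: 1.68
tool_pos: [0.5898, 0.1959, 0.2]
ee_rot: [[0.145, 0.989, 0.001], [0.989, -0.145, -0.001], [-0.001, 0.001, -1.0]]
contact_force: [-0.6, -0.0, 0.1]
gripper_width: 0.0459
finger_force: 0.0
```

>>> apply_moves(increments=[{"delta_pos": [0.07, -0.08, 0.5], "roll": 0, "fingers": 0}, {"delta_pos": [0, 0, 0.5], "roll": 0, "fingers": 0}, {"delta_pos": [0, 0, 0.5], "roll": 0, "fingers": 0}, {"delta_pos": [0, 0, 0.5], "roll": 0, "fingers": 0}, {"delta_pos": [0, 0, 0.5], "roll": 0, "fingers": 0}, {"delta_pos": [0, 0, 0.05], "roll": 0, "fingers": -0.4}, {"delta_pos": [0, 0, 0], "roll": 0, "fingers": -0.4}, {"delta_pos": [0, 0, 0], "roll": 0, "fingers": -0.4}])

```text
time_s: 2.35
tool_pos: [0.5863, 0.2026, 0.0993]
ee_rot: [[0.138, 0.99, 0.004], [0.99, -0.138, -0.0], [0.001, 0.004, -1.0]]
contact_force: [10.1, -2.6, -7.8]
gripper_width: 0.0286
finger_force: 5.3
```

```bash
python3 - <<'E'
from plan import *
pos,phi,s=st(); print(pos,phi,s['gripper_width'],s['contact_force'],s['finger_force'])
n=18; path=[]
y0=139.5+42
for i in range(1,n+1):
    a=1.53*i/n
    path.append((cw(70+80*np.sin(a),y0+80*np.cos(a),98),-7.95-np.degrees(a),1))
plan(path)
E
```

```text
[0.58632084 0.20264118 0.09932804] -7.9138033429060854 0.028592819200197232 [10.12877614 -2.55271809 -7.80375439] 5.256552547216415
[-0.11, 0.17, 0.03] 0.98
[-0.01, 0.17, 0.0] 0.98
[-0.01, 0.17, 0.0] 0.97
[-0.0, 0.17, 0.0] 0.97
[-0.01, 0.17, 0.0] 0.98
[-0.01, 0.17, 0.0] 0.97
[-0.01, 0.17, 0.0] 0.98
[-0.0, 0.17, 0.0] 0.97
[-0.01, 0.17, 0.0] 0.97
[-0.01, 0.17, 0.0] 0.98
[-0.01, 0.17, 0.0] 0.97
[-0.0, 0.17, 0.0] 0.98
[-0.01, 0.17, 0.0] 0.97
[-0.01, 0.17, 0.0] 0.97
[-0.01, 0.17, 0.0] 0.98
[-0.0, 0.16, 0.0] 0.97
[-0.01, 0.18, 0.0] 0.98
[-0.01, 0.16, 0.0] 0.97
end [0.6542 0.1117 0.0981] -95.61
```

```bash
python3 - <<'E'
from plan import *
n=18; path=[]
y0=139.5+42
for i in range(1,n+1):
    a=1.51*i/n
    path.append((cw(70+80*np.sin(a),y0+80*np.cos(a),98),-7.95-np.degrees(a),1))
plan(path,[.5841,.2022,.098],-7.96)
E
```

```text
[-0.09, 0.22, 0.0] 0.96
[-0.01, 0.17, 0.0] 0.96
[-0.01, 0.16, 0.0] 0.96
[-0.0, 0.17, 0.0] 0.96
[-0.01, 0.17, 0.0] 0.96
[-0.01, 0.17, 0.0] 0.97
[-0.0, 0.17, 0.0] 0.96
[-0.01, 0.16, 0.0] 0.96
[-0.01, 0.17, 0.0] 0.96
[-0.01, 0.17, 0.0] 0.96
[-0.0, 0.17, 0.0] 0.96
[-0.01, 0.16, 0.0] 0.96
[-0.01, 0.17, 0.0] 0.96
[-0.0, 0.17, 0.0] 0.97
[-0.01, 0.17, 0.0] 0.96
[-0.01, 0.16, 0.0] 0.96
[-0.01, 0.17, 0.0] 0.96
[-0.0, 0.17, 0.0] 0.96
end [0.6545 0.113  0.098 ] -94.46
```

>>> apply_moves(increments=[{"delta_pos": [-0.09, 0.22, 0], "roll": 0.96, "fingers": -0.4}, {"delta_pos": [-0.01, 0.17, 0], "roll": 0.96, "fingers": -0.4}, {"delta_pos": [-0.01, 0.16, 0], "roll": 0.96, "fingers": -0.4}, {"delta_pos": [0, 0.17, 0], "roll": 0.96, "fingers": -0.4}, {"delta_pos": [-0.01, 0.17, 0], "roll": 0.96, "fingers": -0.4}, {"delta_pos": [-0.01, 0.17, 0], "roll": 0.97, "fingers": -0.4}, {"delta_pos": [0, 0.17, 0], "roll": 0.96, "fingers": -0.4}, {"delta_pos": [-0.01, 0.16, 0], "roll": 0.96, "fingers": -0.4}, {"delta_pos": [-0.01, 0.17, 0], "roll": 0.96, "fingers": -0.4}])

```text
time_s: 3.1
tool_pos: [0.6377, 0.1704, 0.1004]
ee_rot: [[0.782, 0.623, 0.001], [0.623, -0.782, 0.001], [0.002, -0.0, -1.0]]
contact_force: [-0.4, 2.9, -0.7]
gripper_width: 0.0277
finger_force: 1.0
```

>>> apply_moves(increments=[{"delta_pos": [-0.01, 0.17, 0], "roll": 0.96, "fingers": -0.4}, {"delta_pos": [0, 0.17, 0], "roll": 0.96, "fingers": -0.4}, {"delta_pos": [-0.01, 0.16, 0], "roll": 0.96, "fingers": -0.4}, {"delta_pos": [-0.01, 0.17, 0], "roll": 0.96, "fingers": -0.4}, {"delta_pos": [0, 0.17, 0], "roll": 0.97, "fingers": -0.4}, {"delta_pos": [-0.01, 0.17, 0], "roll": 0.96, "fingers": -0.4}, {"delta_pos": [-0.01, 0.16, 0], "roll": 0.96, "fingers": -0.4}, {"delta_pos": [-0.01, 0.17, 0], "roll": 0.96, "fingers": -0.4}, {"delta_pos": [0, 0.17, 0], "roll": 0.96, "fingers": -0.4}, {"delta_pos": [0, 0, 0], "roll": 0, "fingers": -0.4}, {"delta_pos": [0, 0, 0], "roll": 0, "fingers": -0.4}, {"delta_pos": [0, 0, 0], "roll": 0, "fingers": -0.4}])

```text
time_s: 4.1
tool_pos: [0.6552, 0.1136, 0.0997]
ee_rot: [[0.997, -0.075, 0.001], [-0.075, -0.997, 0.0], [0.001, -0.0, -1.0]]
contact_force: [-0.8, 0.2, 0.0]
gripper_width: 0.0278
finger_force: 0.0
```

```bash
python3 - <<'E'
from plan import *
a=np.array([.6545,.113,.098]); t=cw(-28,145.5,64); u=t.copy();u[2]=.2
plan([(a+[0,0,.06],None,2),(u,-97.95,8),(t,None,5)],a,-94.46)
E
```

```text
[0.0, 0.0, -0.75] 0.0
[0.0, 0.0, -0.75] 0.0
[-0.56, 0.09, -0.13] 0.09
[-0.56, 0.1, -0.13] 0.09
[-0.56, 0.1, -0.13] 0.09
[-0.56, 0.11, -0.13] 0.09
[-0.56, 0.11, -0.13] 0.08
[-0.56, 0.12, -0.13] 0.09
[-0.56, 0.12, -0.13] 0.08
[-0.56, 0.12, -0.14] 0.09
[-0.0, -0.0, 0.68] 0.0
[-0.0, -0.0, 0.68] 0.0
[-0.0, -0.0, 0.68] 0.0
[-0.0, -0.0, 0.68] 0.0
[-0.0, -0.0, 0.68] 0.0
end [0.4726 0.0972 0.064 ] -97.96
```

>>> apply_moves(increments=[{"delta_pos": [0, 0, -0.75], "roll": 0, "fingers": -0.4}, {"delta_pos": [0, 0, -0.75], "roll": 0, "fingers": -0.2}, {"delta_pos": [-0.56, 0.09, -0.13], "roll": 0.09, "fingers": 0}, {"delta_pos": [-0.56, 0.1, -0.13], "roll": 0.09, "fingers": 0}, {"delta_pos": [-0.56, 0.1, -0.13], "roll": 0.09, "fingers": 0}, {"delta_pos": [-0.56, 0.11, -0.13], "roll": 0.09, "fingers": 0}, {"delta_pos": [-0.56, 0.11, -0.13], "roll": 0.08, "fingers": 0}, {"delta_pos": [-0.56, 0.12, -0.13], "roll": 0.09, "fingers": 0}, {"delta_pos": [-0.56, 0.12, -0.13], "roll": 0.08, "fingers": 0}, {"delta_pos": [-0.56, 0.12, -0.14], "roll": 0.09, "fingers": 0}, {"delta_pos": [0, 0, 0], "roll": 0, "fingers": 0}, {"delta_pos": [0, 0, 0.68], "roll": 0, "fingers": 0}, {"delta_pos": [0, 0, 0.68], "roll": 0, "fingers": 0}, {"delta_pos": [0, 0, 0.68], "roll": 0, "fingers": 0}, {"delta_pos": [0, 0, 0.68], "roll": 0, "fingers": 0}, {"delta_pos": [0, 0, 0.68], "roll": 0, "fingers": 0}, {"delta_pos": [0, 0, 0], "roll": 0, "fingers": 0}, {"delta_pos": [0, 0, 0], "roll": 0, "fingers": 0}])

```text
time_s: 5.6
tool_pos: [0.4724, 0.0976, 0.0641]
ee_rot: [[0.991, -0.137, -0.002], [-0.137, -0.991, -0.001], [-0.002, 0.001, -1.0]]
contact_force: [-0.1, -0.2, 0.3]
gripper_width: 0.0458
finger_force: 0.0
```

>>> apply_moves(increments=[{"delta_pos": [0, 0, 0], "roll": 0, "fingers": -1}, {"delta_pos": [0, 0, 0], "roll": 0, "fingers": -1}, {"delta_pos": [0, 0, 0], "roll": 0, "fingers": -1}, {"delta_pos": [0, 0, 0], "roll": 0, "fingers": -1}, {"delta_pos": [0, 0, 0], "roll": 0, "fingers": -1}])

```text
time_s: 6.02
tool_pos: [0.4733, 0.0976, 0.0655]
ee_rot: [[0.99, -0.139, 0.002], [-0.139, -0.99, 0.0], [0.001, -0.0, -1.0]]
contact_force: [-0.4, -0.1, -0.2]
gripper_width: 0.0143
finger_force: 0.0
```

```bash
python3 - <<'E'
from plan import *
pos,phi,s=st();print(pos,phi,s['contact_force'],s['finger_force'],s['gripper_width'])
e=pos[:2]-P[:2];c,q=np.cos(P[2]),np.sin(P[2]);print('cutter',c*e[0]+q*e[1],-q*e[0]+c*e[1])
for n in('top','scene'):
    im,d,p=cap(n)
    x0,y0,w,hh=(200,140,150,115) if n=='top' else (250,150,130,110)
    f=5 if n=='top' else 5
    cv2.imwrite(f'pics/{n}_1.png',cv2.resize(im[y0:y0+hh,x0:x0+w,::-1],None,fx=f,fy=f,interpolation=cv2.INTER_CUBIC))
E
```

```text
[0.47331934 0.09763234 0.06545273] -97.96193483378661 [-0.37774185 -0.12118452 -0.19243971] 0.0 0.014324782376648956
cutter -0.027336201896068404 0.14605558720097547
```

View pics/scene_1.png

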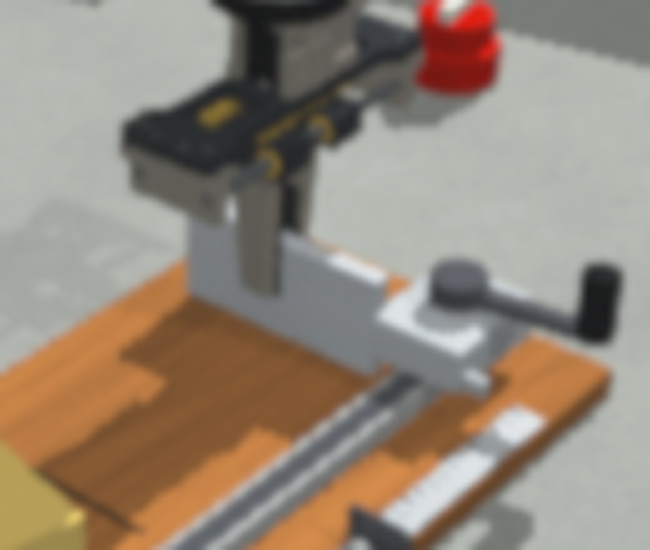

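The lever is open: in the crop its arm points to cutter +x, with the knob at (600,300). The fingers are astride the plate. Next I'll grip and slide most of the way.

>>> apply_moves(increments=[{"delta_pos": [0, 0, 0], "roll": 0, "fingers": -1}, {"delta_pos": [0, 0, 0], "roll": 0, "fingers": -1}, {"delta_pos": [0, 0, 0], "roll": 0, "fingers": -1}, {"delta_pos": [0, 0.1, 0], "roll": 0, "fingers": -1}, {"delta_pos": [0, 0.2, 0], "roll": 0, "fingers": -1}, {"delta_pos": [0, 0.25, 0], "roll": 0, "fingers": -1}, {"delta_pos": [0, 0.25, 0], "roll": 0, "fingers": -1}, {"delta_pos": [0, 0.25, 0], "roll": 0, "fingers": -1}, {"delta_pos": [0, 0.25, 0], "roll": 0, "fingers": -1}, {"delta_pos": [0, 0.25, 0], "roll": 0, "fingers": -1}, {"delta_pos": [0, 0.25, 0], "roll": 0, "fingers": -1}, {"delta_pos": [0, 0.25, 0], "roll": 0, "fingers": -1}, {"delta_pos": [0, 0.25, 0], "roll": 0, "fingers": -1}, {"delta_pos": [0, 0.25, 0], "roll": 0, "fingers": -1}, {"delta_pos": [0, 0.2, 0], "roll": 0, "fingers": -1}, {"delta_pos": [0, 0.1, 0], "roll": 0, "fingers": -1}, {"delta_pos": [0, 0, 0], "roll": 0, "fingers": -1}, {"delta_pos": [0, 0, 0], "roll": 0, "fingers": -1}])

```text
time_s: 7.62
tool_pos: [0.4568, -0.0159, 0.0653]
ee_rot: [[0.99, -0.139, -0.0], [-0.139, -0.99, -0.0], [-0.0, 0.0, -1.0]]
contact_force: [-4.1, -3.3, 12.6]
gripper_width: 0.0117
finger_force: 30.0
```

```bash
python3 - <<'E'
from plan import *
pos,phi,s=st();print(pos,phi,s['contact_force'],s['finger_force'],s['gripper_width'])
e=pos[:2]-P[:2];c,q=np.cos(P[2]),np.sin(P[2]);print('cutter',c*e[0]+q*e[1],-q*e[0]+c*e[1])
o=[]
for n in('top','scene'):
    im,d,p=cap(n)
    m=proj(n,[cw(118,26,43)])[0].round().astype(int); print(n,m)
    c=im[m[1]-19:m[1]+19,m[0]-24:m[0]+24,::-1]; o.append(cv2.resize(c,(720,570)[:2] if 0 else (384*2//2,304),interpolation=cv2.INTER_CUBIC))
cv2.imwrite('pics/mk1.png',np.hstack(o))
E
```

```text
[ 0.45678378 -0.01586762  0.0653347 ] -97.99701530655989 [-4.07792043 -3.32525383 12.57767402] 29.996714293956757 0.011738027339481939
cutter -0.028020943872164 0.031359486648846475
top [281 172]
scene [321 250]
```

View pics/mk1.png

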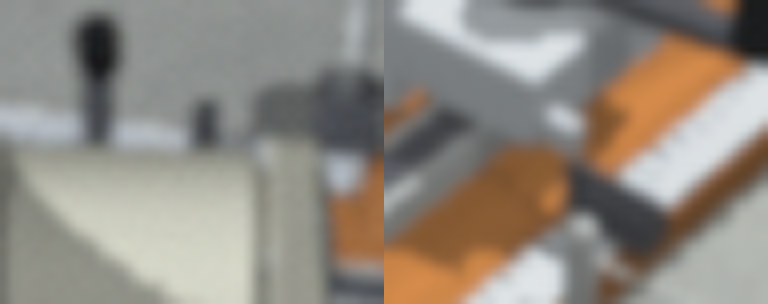

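```bash
cat > idx.py <<'E'
from plan import *
def C(w):
    e=w[:2]-P[:2]; c,q=np.cos(P[2]),np.sin(P[2]); return (np.array([c*e[0]+q*e[1],-q*e[0]+c*e[1]])*1e3).round(1)
E
python3 - <<'E'
from idx import *
z=np.load('scene.npz'); im=z['im']
print('idx',C(world('scene',297+181.5/8-.5,231+120.5/8-.5,z=.045)),'clip',C(world('scene',297+196/8-.5,231+168/8-.5,z=.042)))
# model overlay of outlines, scene
S=12;x0,y0,w,h=300,230,50,40
c=cv2.resize(im[y0:y0+h,x0:x0+w,::-1],None,fx=S,fy=S,interpolation=cv2.INTER_CUBIC)
def L(pts,col):
    p=proj('scene',[cw(*a) for a in pts]); p=((p-[x0,y0]+.5)*S).round().astype(int); cv2.polylines(c,[p.reshape(-1,1,2)],True,col,1)
yi=31.4; ym=23.5
L([(100,yi-3,45),(114,yi-3,45),(114,yi+3,45),(100,yi+3,45)],(0,0,255))
L([(115,ym-1.5,42),(141,ym-1.5,42),(141,ym+1.5,42),(115,ym+1.5,42)],(0,255,0))
L([(115,ym-6,38),(141,ym-6,38),(141,ym+6,38),(115,ym+6,38)],(255,0,255))
cv2.imwrite('pics/ov1.png',c)
E
```

```text
idx [106.3  34.3] clip [121.4  21.4]
```

View pics/ov1.png

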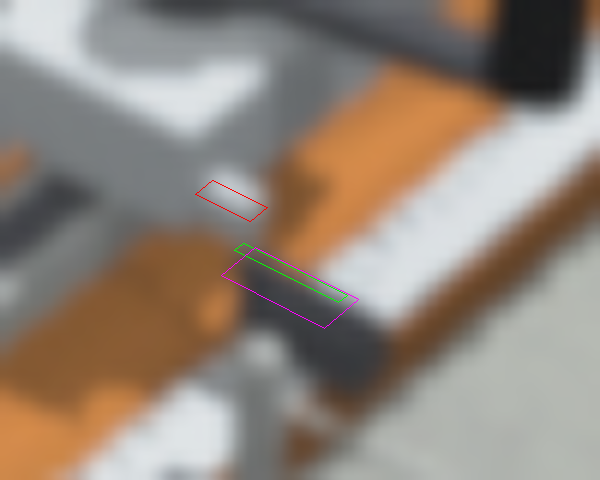

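The index bar's bright tip is at (235,190) in the overlay and the dark clip starts at (247,250), so about 8 mm of slide is left. I'll move that, release, and back off for a clear view.

>>> apply_moves(increments=[{"delta_pos": [0, 0.06, 0], "roll": 0, "fingers": -1}, {"delta_pos": [0, 0.07, 0], "roll": 0, "fingers": -1}, {"delta_pos": [0, 0.06, 0], "roll": 0, "fingers": -1}, {"delta_pos": [0, 0, 0], "roll": 0, "fingers": -1}, {"delta_pos": [0, 0, 0], "roll": 0, "fingers": -1}, {"delta_pos": [0, 0, 0], "roll": 0, "fingers": -1}])

```text
time_s: 8.22
tool_pos: [0.4558, -0.0227, 0.0653]
ee_rot: [[0.99, -0.139, -0.0], [-0.139, -0.99, 0.0], [-0.0, -0.0, -1.0]]
contact_force: [-3.6, 2.1, 11.7]
gripper_width: 0.0118
finger_force: 30.0
```

>>> apply_moves(increments=[{"delta_pos": [0, 0, 0], "roll": 0, "fingers": 0}, {"delta_pos": [0, 0, 0], "roll": 0, "fingers": 0}, {"delta_pos": [0, 0, 0], "roll": 0, "fingers": 0}, {"delta_pos": [0, 0, 0], "roll": 0, "fingers": 0}, {"delta_pos": [0, 0, -0.7], "roll": 0, "fingers": 0}, {"delta_pos": [0, 0, -0.8], "roll": 0, "fingers": 0}, {"delta_pos": [0, 0, -0.8], "roll": 0, "fingers": 0}, {"delta_pos": [0, -0.8, -0.8], "roll": 0, "fingers": 0}, {"delta_pos": [0, -0.8, 0], "roll": 0, "fingers": 0}, {"delta_pos": [0, -0.8, 0], "roll": 0, "fingers": 0}, {"delta_pos": [0, -0.8, 0], "roll": 0, "fingers": 0}, {"delta_pos": [0, -0.8, 0], "roll": 0, "fingers": 0}, {"delta_pos": [0, -0.8, 0], "roll": 0, "fingers": 0}, {"delta_pos": [0, -0.8, 0], "roll": 0, "fingers": 0}, {"delta_pos": [0, 0, 0], "roll": 0, "fingers": 0}, {"delta_pos": [0, 0, 0], "roll": 0, "fingers": 0}])

```text
time_s: 9.55
tool_pos: [0.4864, 0.1976, 0.1857]
ee_rot: [[0.991, -0.136, -0.0], [-0.136, -0.991, -0.0], [-0.0, 0.0, -1.0]]
contact_force: [-0.3, -0.5, -0.5]
gripper_width: 0.0457
finger_force: 0.0
```

```bash
python3 - <<'E'
from idx import *
o=[]
for n in('top','scene'):
    acc=[bot.capture(n)[0].astype(float) for _ in range(4)]; im=np.mean(acc,0); np.save(n+'_avg.npy',im)
    m=proj(n,[cw(108,24,43)])[0].round().astype(int); print(n,m)
    c=im[m[1]-18:m[1]+18,m[0]-16:m[0]+16,::-1].clip(0,255).astype(np.uint8); o.append(cv2.resize(c,None,fx=12,fy=12,interpolation=cv2.INTER_NEAREST))
cv2.imwrite('pics/mk2.png',np.hstack(o))
E
```

```text
top [282 175]
scene [317 248]
```

View pics/mk2.png

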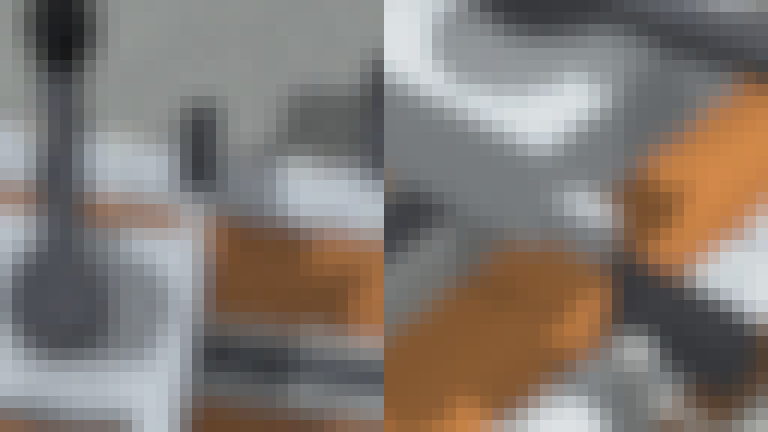

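```bash
cat > prof.py <<'E'
from idx import *
ys=np.arange(0,50,2.)
def prof(n,x0,x1,z,ys=ys):
    im=np.load(n+'_avg.npy').astype(np.float32)
    xs=np.arange(x0,x1,1.); X=[cw(x,y,z) for y in ys for x in xs]
    p=proj(n,X).astype(np.float32).reshape(len(ys),len(xs),2)
    return cv2.remap(im,p[...,0],p[...,1],cv2.INTER_CUBIC).mean(1)
if __name__=='__main__':
  for n in('top','scene'):
    A=[prof(n,*a) for a in((120,136,42),(104,113,45),(46,98,64),(-85,-60,86),(-55,35,86))]
    print(n,'  y  clip  index(r,b)  carr  plateA plateB')
    for i,y in enumerate(ys): print(int(y),*[int(a[i].mean()) for a in A],int(A[1][i][0]),int(A[1][i][2]))
E
python3 prof.py
```

```text
top   y  clip  index(r,b)  carr  plateA plateB
0 146 93 80 70 75 111 78
2 135 91 81 69 74 108 76
4 127 90 80 67 73 107 75
6 125 88 80 65 71 105 73
8 126 87 79 63 69 106 71
10 127 87 78 61 68 107 70
12 128 91 79 63 69 113 73
14 125 96 88 74 76 118 77
16 118 108 104 94 91 128 90
18 105 121 128 121 112 137 108
20 89 139 153 151 132 149 132
22 74 153 173 176 149 157 150
24 65 162 183 192 158 164 162
26 70 163 183 198 159 166 163
28 87 160 178 192 152 165 156
30 112 152 170 177 138 162 145
32 135 146 162 155 119 160 136
34 155 142 157 132 101 157 129
36 166 140 154 114 88 156 127
38 173 138 151 104 82 155 124
40 174 136 147 101 81 153 123
42 175 134 141 102 82 151 120
44 176 132 132 103 83 149 117
46 177 130 123 104 84 150 114
48 179 130 116 104 84 151 113
scene   y  clip  index(r,b)  carr  plateA plateB
0 115 89 122 155 122 129 50
2 112 89 122 151 122 130 50
4 105 90 123 147 123 130 52
6 95 92 123 143 123 129 57
8 85 95 124 140 123 128 65
10 78 100 126 137 125 127 75
12 72 104 134 140 130 124 86
14 68 108 149 151 140 121 98
16 64 113 171 170 154 118 109
18 63 117 193 193 167 117 118
20 68 125 209 212 176 122 128
22 80 140 214 221 179 136 145
24 99 160 211 222 178 155 164
26 118 175 205 219 172 171 179
28 133 177 197 209 162 175 179
30 141 162 191 197 150 165 160
32 144 137 186 185 140 147 130
34 145 114 182 179 134 130 101
36 146 101 178 176 132 120 84
38 147 97 174 176 131 118 78
40 147 97 169 176 132 120 77
42 145 101 161 176 132 127 76
44 144 107 152 176 131 140 77
46 145 114 143 176 131 153 79
48 148 120 133 176 131 163 80
```

```bash
python3 - <<'E'
from prof import *
from scipy.special import erf
def f(p,y,w):
    c,l,m,r,s=p; E=lambda a:(1+erf((y-a)/abs(s)/1.414))/2
    return l+(m-l)*E(c-w/2)+(r-m)*E(c+w/2)
Y=np.arange(10,41,1.)
for nm,a,w in(('clip',(119,137,38),12),('clip_in',(123,133,38),12),('plateA',(-85,-60,86),12),('plateB',(-55,35,86),12),('index',(105,112,46),6)):
  for ch in(0,1,2):
    v=prof('top',*a,ys=Y)[:,ch]; s=least_squares(lambda p:f(p,Y,w)-v,[25,v[0],v[15],v[-1],2.5]); print(nm,ch,s.x.round(1),round(s.cost**.5,1))
R=[bot.camera_params('top')]; print(world('top',280,175,d=0.0))
E
```

```text
clip 0 [ 24.8 125.9  64.6 169.9   3.4] 6.4
clip 1 [ 24.8 129.6  68.  175.4   3.3] 6.7
clip 2 [ 24.8 133.2  71.5 180.4   3.3] 6.5
clip_in 0 [ 24.7 125.6  56.1 175.8   3.4] 7.3
clip_in 1 [ 24.8 129.5  59.3 181.9   3.3] 7.7
clip_in 2 [ 24.7 133.9  62.6 188.    3.3] 7.7
plateA 0 [ 25.6  87.6 195.9 147.7   3.4] 2.3
plateA 1 [ 25.3  54.4 225.2  92.4   4.4] 6.0
plateA 2 [ 25.4  23.4 270.5  40.2   5.4] 9.0
plateB 0 [ 25.4  95.8 153.9 114.    2.7] 3.1
plateB 1 [ 25.   62.3 177.1  75.8   4.1] 4.8
plateB 2 [ 24.8  29.7 214.8  39.5   5.3] 8.0
index 0 [ 22.9 104.  209.5 152.9   5.6] 2.0
index 1 [ 23.6  83.4 216.7 131.    4.7] 1.8
index 2 [ 23.8  69.7 227.6 120.1   4.4] 2.9
[ 0.19916576 -0.02782683  1.44787155]
```

```bash
python3 - <<'E'
from plan import *
py=18.7+42
K=lambda a,z:cw(70+80*np.sin(a),py+80*np.cos(a),z)
D=-7.95-np.degrees(1.45)
pos,phi=plan([(K(1.45,188),D,9),(K(1.45,98),None,4)],[.4868,.1986,.188],-97.96)
n=18
print('arc'); plan([(K(1.45-1.51*i/n,98),-7.95-np.degrees(1.45-1.51*i/n),1) for i in range(1,n+1)],pos,phi)
E
```

```text
[0.49, 0.49, 0.0] -0.15
[0.49, 0.5, 0.0] -0.15
[0.48, 0.51, 0.0] -0.16
[0.47, 0.51, 0.0] -0.15
[0.47, 0.52, 0.0] -0.16
[0.46, 0.53, 0.0] -0.15
[0.45, 0.53, 0.0] -0.16
[0.44, 0.54, 0.0] -0.15
[0.44, 0.54, 0.0] -0.16
[-0.0, -0.0, 0.56] 0.0
[-0.0, -0.0, 0.56] 0.0
[-0.0, -0.0, 0.56] 0.0
[-0.0, -0.0, 0.57] 0.0
end [ 0.6379 -0.0019  0.098 ] -91.01
arc
[-0.01, -0.17, -0.0] -0.96
[-0.0, -0.17, -0.0] -0.96
[-0.01, -0.17, -0.0] -0.96
[-0.01, -0.16, -0.0] -0.96
[-0.01, -0.17, -0.0] -0.96
[-0.0, -0.17, -0.0] -0.96
[-0.01, -0.17, -0.0] -0.97
[-0.01, -0.16, -0.0] -0.96
[-0.0, -0.17, -0.0] -0.96
[-0.01, -0.17, -0.0] -0.96
[-0.01, -0.17, -0.0] -0.96
[-0.01, -0.16, -0.0] -0.96
[-0.0, -0.17, -0.0] -0.96
[-0.01, -0.17, -0.0] -0.96
[-0.01, -0.17, -0.0] -0.97
[-0.0, -0.16, -0.0] -0.96
[-0.01, -0.17, -0.0] -0.96
[-0.01, -0.17, -0.0] -0.96
end [0.5642 0.0793 0.098 ] -4.51
```

```bash
python3 - <<'E'
from idx import *
print(C(world('top',266+62/12-.5,157+35/12-.5,z=.112)),C(world('top',266+62/12-.5,157+305/12-.5,z=.082)))
E
```

```text
[140.6  67.8] [66.9 58.3]
```

>>> apply_moves(increments=[{"delta_pos": [0.49, 0.49, 0], "roll": -0.15, "fingers": 0}, {"delta_pos": [0.49, 0.5, 0], "roll": -0.15, "fingers": 0}, {"delta_pos": [0.48, 0.51, 0], "roll": -0.16, "fingers": 0}, {"delta_pos": [0.47, 0.51, 0], "roll": -0.15, "fingers": 0}, {"delta_pos": [0.47, 0.52, 0], "roll": -0.16, "fingers": 0}, {"delta_pos": [0.46, 0.53, 0], "roll": -0.15, "fingers": 0}, {"delta_pos": [0.45, 0.53, 0], "roll": -0.16, "fingers": 0}, {"delta_pos": [0.44, 0.54, 0], "roll": -0.15, "fingers": 0}, {"delta_pos": [0.44, 0.54, 0], "roll": -0.16, "fingers": 0}, {"delta_pos": [0, 0, 0], "roll": 0, "fingers": 0}, {"delta_pos": [0, 0, 0.56], "roll": 0, "fingers": 0}, {"delta_pos": [0, 0, 0.56], "roll": 0, "fingers": 0}, {"delta_pos": [0, 0, 0.56], "roll": 0, "fingers": 0}, {"delta_pos": [0, 0, 0.57], "roll": 0, "fingers": 0}, {"delta_pos": [0, 0, 0], "roll": 0, "fingers": -0.4}, {"delta_pos": [0, 0, 0], "roll": 0, "fingers": -0.4}, {"delta_pos": [0, 0, 0], "roll": 0, "fingers": -0.4}, {"delta_pos": [0, 0, 0], "roll": 0, "fingers": -0.4}])

```text
time_s: 11.45
tool_pos: [0.6388, -0.0041, 0.0978]
ee_rot: [[1.0, -0.018, 0.002], [-0.018, -1.0, 0.0], [0.002, -0.0, -1.0]]
contact_force: [1.3, -0.2, 0.2]
gripper_width: 0.0277
finger_force: 0.0
```

>>> apply_moves(increments=[{"delta_pos": [-0.01, -0.17, 0], "roll": -0.96, "fingers": -0.4}, {"delta_pos": [0, -0.17, 0], "roll": -0.96, "fingers": -0.4}, {"delta_pos": [-0.01, -0.17, 0], "roll": -0.96, "fingers": -0.4}, {"delta_pos": [-0.01, -0.16, 0], "roll": -0.96, "fingers": -0.4}, {"delta_pos": [-0.01, -0.17, 0], "roll": -0.96, "fingers": -0.4}, {"delta_pos": [0, -0.17, 0], "roll": -0.96, "fingers": -0.4}, {"delta_pos": [-0.01, -0.17, 0], "roll": -0.97, "fingers": -0.4}, {"delta_pos": [-0.01, -0.16, 0], "roll": -0.96, "fingers": -0.4}, {"delta_pos": [0, -0.17, 0], "roll": -0.96, "fingers": -0.4}])

```text
time_s: 12.2
tool_pos: [0.6184, 0.0514, 0.0978]
ee_rot: [[0.738, 0.675, 0.003], [0.675, -0.738, -0.0], [0.002, 0.003, -1.0]]
contact_force: [0.4, -2.0, -0.1]
gripper_width: 0.0274
finger_force: 1.1
```

>>> apply_moves(increments=[{"delta_pos": [-0.01, -0.17, 0], "roll": -0.96, "fingers": -0.4}, {"delta_pos": [-0.01, -0.17, 0], "roll": -0.96, "fingers": -0.4}, {"delta_pos": [-0.01, -0.16, 0], "roll": -0.96, "fingers": -0.4}, {"delta_pos": [0, -0.17, 0], "roll": -0.96, "fingers": -0.4}, {"delta_pos": [-0.01, -0.17, 0], "roll": -0.96, "fingers": -0.4}, {"delta_pos": [-0.01, -0.17, 0], "roll": -0.97, "fingers": -0.4}, {"delta_pos": [0, -0.16, 0], "roll": -0.96, "fingers": -0.4}, {"delta_pos": [-0.01, -0.17, 0], "roll": -0.96, "fingers": -0.4}, {"delta_pos": [-0.01, -0.17, 0], "roll": -0.96, "fingers": -0.4}, {"delta_pos": [0, 0, 0], "roll": 0, "fingers": -0.4}, {"delta_pos": [0, 0, 0], "roll": 0, "fingers": -0.4}, {"delta_pos": [0, 0, 0], "roll": 0, "fingers": -0.4}])

```text
time_s: 13.2
tool_pos: [0.5686, 0.0769, 0.0985]
ee_rot: [[0.078, 0.997, 0.01], [0.997, -0.078, 0.0], [0.001, 0.01, -1.0]]
contact_force: [12.1, -3.4, -5.4]
gripper_width: 0.0278
finger_force: 5.6
```

```bash
python3 - <<'E'
from idx import *
print(C(np.array([.4558,-.0227])))
q=np.array([.5642,.0793,.098])+[.0034,-.0003,0]
plan([(q,None,1),(q+[0,0,.1],None,4),(np.array([.50,.25,.198]),-70,13)],[.5642,.0793,.098],-4.51)
E
```

```text
[-28.1  24.5]
[-0.0, 0.09, 0.0] 0.0
[-0.0, -0.0, -0.62] 0.0
[-0.0, -0.0, -0.63] 0.0
[-0.0, -0.0, -0.62] 0.0
[-0.0, -0.0, -0.63] 0.0
[0.32, -0.16, 0.0] 1.01
[0.3, -0.18, 0.0] 1.01
[0.29, -0.21, 0.0] 1.01
[0.27, -0.23, 0.0] 1.01
[0.24, -0.26, 0.0] 1.01
[0.22, -0.28, 0.0] 1.01
[0.2, -0.29, 0.0] 1.01
[0.17, -0.31, 0.0] 1.0
[0.14, -0.32, 0.0] 1.01
[0.11, -0.34, 0.0] 1.0
[0.08, -0.34, 0.0] 1.01
[0.05, -0.35, 0.0] 1.0
[0.02, -0.35, 0.0] 1.01
end [0.5    0.2499 0.198 ] -70.01
```

>>> apply_moves(increments=[{"delta_pos": [0, 0.09, 0], "roll": 0, "fingers": -0.2}, {"delta_pos": [0, 0, 0], "roll": 0, "fingers": -0.1}, {"delta_pos": [0, 0, -0.62], "roll": 0, "fingers": 0}, {"delta_pos": [0, 0, -0.63], "roll": 0, "fingers": 0}, {"delta_pos": [0, 0, -0.62], "roll": 0, "fingers": 0}, {"delta_pos": [0, 0, -0.63], "roll": 0, "fingers": 0}, {"delta_pos": [0.32, -0.16, 0], "roll": 1, "fingers": 0.7}, {"delta_pos": [0.3, -0.18, 0], "roll": 1, "fingers": 0.7}, {"delta_pos": [0.29, -0.21, 0], "roll": 1, "fingers": 0.7}, {"delta_pos": [0.27, -0.23, 0], "roll": 1, "fingers": 0.7}, {"delta_pos": [0.24, -0.26, 0], "roll": 1, "fingers": 0.7}, {"delta_pos": [0.22, -0.28, 0], "roll": 1, "fingers": 0.7}, {"delta_pos": [0.2, -0.29, 0], "roll": 1, "fingers": 0.7}, {"delta_pos": [0.17, -0.31, 0], "roll": 1, "fingers": 0.7}, {"delta_pos": [0.14, -0.32, 0], "roll": 1, "fingers": 0.7}, {"delta_pos": [0.11, -0.34, 0], "roll": 1, "fingers": 0.7}, {"delta_pos": [0.08, -0.34, 0], "roll": 1, "fingers": 0.7}, {"delta_pos": [0.05, -0.35, 0], "roll": 1, "fingers": 0.7}, {"delta_pos": [0.02, -0.35, 0], "roll": 1, "fingers": 0.7}, {"delta_pos": [0, 0, 0], "roll": 0, "fingers": 0.7}])

```text
time_s: 14.87
tool_pos: [0.4981, 0.2491, 0.1967]
ee_rot: [[0.938, 0.347, 0.0], [0.347, -0.938, 0.001], [0.0, -0.001, -1.0]]
contact_force: [0.3, -0.6, -1.0]
gripper_width: 0.0775
finger_force: 0.0
```

```bash
python3 - <<'E'
from prof import *
from scipy.special import erf
im=np.mean([bot.capture('top')[0].astype(float) for _ in range(4)],0); np.save('top_avg.npy',im)
cap('top'); cap('scene')
def f(p,y,w):
    c,l,m,r,s=p; E=lambda a:(1+erf((y-a)/abs(s)/1.414))/2
    return l+(m-l)*E(c-w/2)+(r-m)*E(c+w/2)
Y=np.arange(10,41,1.)
for nm,a,w in(('clip',(119,137,38),12),('plateA',(-85,-60,86),12),('plateB',(-55,35,86),12),('index',(105,112,46),6)):
  print(nm,[least_squares(lambda p:f(p,Y,w)-v,[25,v[0],v[15],v[-1],2.5]).x[0].round(2) for v in prof('top',*a,ys=Y).T])
c=im[155:195,255:295,::-1].clip(0,255).astype(np.uint8)
cv2.imwrite('pics/lv.png',cv2.resize(c,(560,560),interpolation=cv2.INTER_CUBIC))
E
python3 fit.py | grep cheese; python3 -c "
from plan import *; print(st()[:2])"
```

```text
clip [np.float64(24.33), np.float64(24.33), np.float64(24.25)]
plateA [np.float64(25.75), np.float64(25.53), np.float64(25.6)]
plateB [np.float64(25.7), np.float64(25.23), np.float64(25.08)]
index [np.float64(25.95), np.float64(24.68), np.float64(24.2)]
cheese top 507 ((0.4734029173851013, -0.05331824719905853), (0.2533499002456665, 0.12915641069412231), 71.7816162109375) 0.07036811722101556
cheese top 790 ((0.481391966342926, -0.038935914635658264), (0.29185280203819275, 0.13212883472442627), 70.85836029052734) 0.07003126575499247
(array([0.49924441, 0.24673756, 0.19620963]), np.float64(-69.47129206186958))
```

View pics/lv.png

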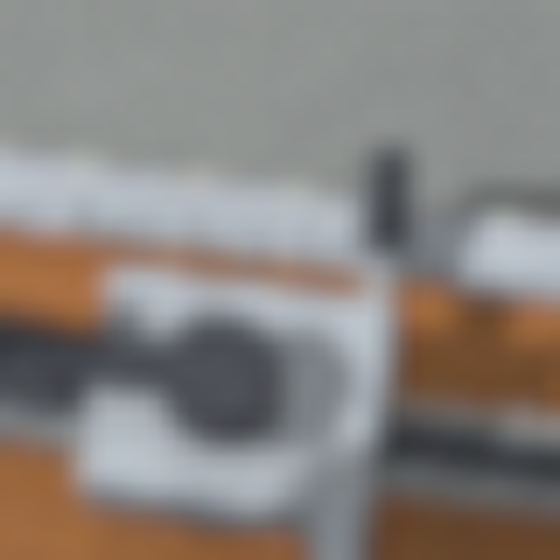

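```bash
python3 - <<'E'
from prof import *
from scipy.special import erf
def f(p,y,w,s=3.2):
    c,l,m,r=p; E=lambda a:(1+erf((y-a)/abs(s)/1.414))/2
    return l+(m-l)*E(c-w/2)+(r-m)*E(c+w/2)
Y=np.arange(10,41,1.)
def go(a,w):
    v=prof('top',*a,ys=Y).mean(1); return least_squares(lambda p:f(p,Y,w)-v,[25,v[0],v[15],v[-1]]).x[0].round(2)
print('plate',[(x,go((x,x+15,86),12)) for x in range(-85,25,15)])
print('clip',[(x,go((x,x+4,39),12)) for x in range(114,140,4)])
print('index',[(x,go((x,x+4,47),6)) for x in (100,103,106,109,112)])
# rail edges vs x-check: slot line and right board edge
im=np.load('scene.npz')['im'].astype(float); np.save('scene_avg.npy',im)
for nm,a in(('clip z38',(118,138,38)),('clip z42',(118,138,42)),('idx z48',(106,113,48)),('idx z45',(106,113,45)),('plate86',(-80,-40,86)),('carr64',(60,98,64))):
    print(nm,prof('scene',*a,ys=np.arange(8,42,2.)).mean(1).astype(int).tolist())
E
```

```text
plate [(-85, np.float64(25.29)), (-70, np.float64(25.77)), (-55, np.float64(25.54)), (-40, np.float64(25.88)), (-25, np.float64(25.5)), (-10, np.float64(24.81)), (5, np.float64(24.79)), (20, np.float64(24.27))]
clip [(114, np.float64(28.26)), (118, np.float64(23.52)), (122, np.float64(24.03)), (126, np.float64(24.21)), (130, np.float64(24.59)), (134, np.float64(24.97)), (138, np.float64(25.19))]
index [(100, np.float64(23.85)), (103, np.float64(24.36)), (106, np.float64(24.54)), (109, np.float64(24.52)), (112, np.float64(24.72))]
clip z38 [109, 94, 81, 73, 69, 67, 65, 68, 77, 95, 118, 139, 153, 160, 161, 162, 163]
clip z42 [85, 78, 74, 71, 69, 70, 78, 93, 111, 128, 139, 145, 147, 148, 149, 150, 149]
idx z48 [103, 107, 111, 115, 121, 133, 152, 172, 184, 179, 160, 134, 116, 107, 104, 103, 103]
idx z45 [94, 97, 102, 107, 112, 117, 125, 140, 159, 174, 175, 160, 135, 113, 101, 97, 96]
plate86 [127, 127, 133, 146, 168, 192, 210, 220, 221, 215, 204, 189, 177, 169, 167, 167, 167]
carr64 [123, 126, 133, 147, 168, 189, 203, 208, 204, 195, 186, 178, 172, 168, 165, 163, 161]
```

```bash
python3 - <<'E'
from idx import *
for n in('top','scene'):
    ds=np.stack([bot.capture(n)[1] for _ in range(6)]); d=np.median(ds,0); Pw=cloud(n,d)
    L=C(Pw.reshape(-1,3).T).T.reshape(*d.shape,2); z=Pw[...,2]*1e3
    for nm,xr,yr,zr in(('clip',(112,146),(8,42),(31,60)),('idx',(102,118),(8,42),(36,60)),('plate',(-85,35),(5,45),(75,95))):
        m=(L[...,0]>xr[0])&(L[...,0]<xr[1])&(L[...,1]>yr[0])&(L[...,1]<yr[1])&(z>zr[0])&(z<zr[1])
        q=np.c_[L[m],z[m]]; print(n,nm,len(q),q.mean(0).round(1),np.percentile(q[:,1],[5,50,95]).round(1))
        if len(q)<45: print(q.round(0).astype(int).tolist())
E
```

```text
Traceback (most recent call last):
  File "idx.py", line 3, in C
    e=w[:2]-P[:2]; c,q=np.cos(P[2]),np.sin(P[2]); return (np.array([c*e[0]+q*e[1],-q*e[0]+c*e[1]])*1e3).round(1)
      ~~~~~^~~~~~
ValueError: operands could not be broadcast together with shapes (2,235200) (2,)
```

```bash
python3 - <<'E'
from idx import *
for n in('top','scene'):
    ds=np.stack([bot.capture(n)[1] for _ in range(6)]); d=np.median(ds,0); Pw=cloud(n,d)
    c,s=np.cos(P[2]),np.sin(P[2]); L=(Pw[...,:2]-P[:2])@np.array([[c,-s],[s,c]])*1e3; z=Pw[...,2]*1e3
    for nm,xr,yr,zr in(('clip',(112,146),(8,42),(31,60)),('idx',(102,118),(8,42),(36,60)),('plate',(-85,35),(5,45),(75,95))):
        m=(L[...,0]>xr[0])&(L[...,0]<xr[1])&(L[...,1]>yr[0])&(L[...,1]<yr[1])&(z>zr[0])&(z<zr[1])
        q=np.c_[L[m],z[m]]; print(n,nm,len(q),q.mean(0).round(1),np.percentile(q[:,1],[5,50,95]).round(1))
        if len(q)<45: print(q.round(0).astype(int).tolist())
E
```

```text
top clip 23 [131.6  27.1  39.6] [22.2 27.1 32.5]
[[143, 31, 40], [142, 27, 44], [145, 24, 36], [140, 30, 38], [139, 27, 42], [141, 23, 38], [136, 30, 37], [135, 26, 43], [137, 23, 37], [132, 33, 36], [132, 29, 39], [133, 26, 38], [134, 22, 36], [128, 33, 39], [127, 29, 42], [129, 25, 38], [130, 22, 35], [125, 32, 36], [124, 28, 40], [125, 25, 37], [120, 28, 41], [114, 27, 48], [114, 23, 50]]
top idx 4 [110.9  25.8  49.9] [23.8 26.3 27. ]
[[114, 27, 48], [114, 23, 50], [109, 26, 52], [106, 26, 50]]
top plate 116 [-25.6  26.7  86.1] [21.3 26.7 32.2]
scene clip 64 [128.8  22.3  39.4] [18.9 22.9 25.8]
scene idx 31 [110.   22.7  46.3] [20.8 22.  26.2]
[[103, 25, 50], [104, 27, 50], [103, 21, 50], [105, 22, 50], [107, 24, 51], [109, 25, 51], [112, 26, 51], [103, 21, 47], [106, 22, 48], [109, 21, 50], [112, 21, 52], [114, 23, 51], [115, 26, 50], [103, 22, 43], [106, 21, 45], [109, 22, 46], [112, 22, 47], [115, 22, 49], [115, 25, 48], [103, 22, 40], [106, 21, 42], [109, 21, 44], [113, 21, 46], [115, 21, 47], [115, 26, 43], [110, 20, 41], [112, 21, 42], [115, 22, 43], [117, 24, 43], [117, 24, 40], [117, 23, 37]]
scene plate 231 [-23.3  21.1  83.5] [17.8 19.4 28.2]
```

```bash
python3 - <<'E'
from idx import *
n='scene'
ds=np.stack([bot.capture(n)[1] for _ in range(8)]); d=np.median(ds,0); Pw=cloud(n,d)
c,s=np.cos(P[2]),np.sin(P[2]); L=(Pw[...,:2]-P[:2])@np.array([[c,-s],[s,c]])*1e3; z=Pw[...,2]*1e3
m=(L[...,0]>117)&(L[...,0]<143)&(L[...,1]>5)&(L[...,1]<42)&(z>27)&(z<60)
q=np.c_[L[m],z[m]]
for a,b in((27,31),(31,34),(34,37),(37,39.5),(39.5,41.5),(41.5,46)):
    k=(q[:,2]>a)&(q[:,2]<b); print(a,b,np.sort(q[k,1]).round(1).tolist())
E
```

```text
27 31 [18.1, 19.1, 19.1, 19.3, 19.5, 19.7, 19.7, 20.1, 23.5, 24.0]
31 34 [19.0, 19.2, 19.2, 19.7, 23.8]
34 37 [18.8, 18.8, 18.9, 19.3, 19.5, 20.0, 20.0, 23.8, 24.2]
37 39.5 [19.5, 19.9, 19.9, 20.7, 20.9, 21.1, 21.3, 21.4, 21.7, 23.3, 23.4, 23.8, 24.4, 24.5, 25.2]
39.5 41.5 [23.3, 23.4, 23.6, 23.9]
41.5 46 [22.7, 22.7, 23.5, 23.8, 24.4, 24.4, 24.6, 24.7, 25.1, 25.3, 26.0, 26.7]
```

```bash
python3 - <<'E'
from idx import *
g=np.array([.443,-.1495,.198]); print(C(g))
plan([(g,-110.7,14),(np.r_[g[:2],.045],None,6)],[.4995,.2480,.1975],-69.5)
E
```

```text
[ -23.2 -102.9]
[-0.34, 0.63, -0.0] 0.59
[-0.31, 0.65, -0.0] 0.59
[-0.28, 0.66, -0.0] 0.59
[-0.24, 0.67, -0.0] 0.59
[-0.21, 0.69, -0.0] 0.59
[-0.17, 0.7, -0.0] 0.59
[-0.14, 0.7, -0.0] 0.59
[-0.1, 0.71, -0.0] 0.59
[-0.06, 0.71, -0.0] 0.59
[-0.03, 0.72, -0.0] 0.59
[0.01, 0.72, -0.0] 0.58
[0.05, 0.71, -0.0] 0.59
[0.09, 0.71, -0.01] 0.58
[0.12, 0.71, -0.0] 0.59
[0.0, -0.0, 0.64] 0.0
[0.0, -0.0, 0.64] 0.0
[0.0, -0.0, 0.64] 0.0
[0.0, -0.0, 0.63] 0.0
[0.0, -0.0, 0.64] 0.0
[0.0, -0.0, 0.63] 0.0
end [ 0.443  -0.1495  0.0451] -110.7
```

>>> apply_moves(increments=[{"delta_pos": [-0.34, 0.63, 0], "roll": 0.59, "fingers": 1}, {"delta_pos": [-0.31, 0.65, 0], "roll": 0.59, "fingers": 1}, {"delta_pos": [-0.28, 0.66, 0], "roll": 0.59, "fingers": 1}, {"delta_pos": [-0.24, 0.67, 0], "roll": 0.59, "fingers": 1}, {"delta_pos": [-0.21, 0.69, 0], "roll": 0.59, "fingers": 1}, {"delta_pos": [-0.17, 0.7, 0], "roll": 0.59, "fingers": 1}, {"delta_pos": [-0.14, 0.7, 0], "roll": 0.59, "fingers": 1}, {"delta_pos": [-0.1, 0.71, 0], "roll": 0.59, "fingers": 1}, {"delta_pos": [-0.06, 0.71, 0], "roll": 0.59, "fingers": 1}, {"delta_pos": [-0.03, 0.72, 0], "roll": 0.59, "fingers": 1}, {"delta_pos": [0.01, 0.72, 0], "roll": 0.58, "fingers": 1}, {"delta_pos": [0.05, 0.71, 0], "roll": 0.59, "fingers": 1}, {"delta_pos": [0.09, 0.71, 0], "roll": 0.58, "fingers": 1}, {"delta_pos": [0.12, 0.71, 0], "roll": 0.59, "fingers": 1}, {"delta_pos": [0, 0, 0], "roll": 0, "fingers": 1}, {"delta_pos": [0, 0, 0], "roll": 0, "fingers": 1}, {"delta_pos": [0, 0, 0], "roll": 0, "fingers": 1}, {"delta_pos": [0, 0, 0], "roll": 0, "fingers": 1}])

```text
time_s: 17.97
tool_pos: [0.4424, -0.1493, 0.196]
ee_rot: [[0.936, -0.353, -0.0], [-0.353, -0.936, 0.0], [-0.0, -0.0, -1.0]]
contact_force: [-0.2, 0.3, -0.5]
gripper_width: 0.0917
finger_force: 0.0
```

>>> apply_moves(increments=[{"delta_pos": [0, 0, 0.63], "roll": 0, "fingers": 1}, {"delta_pos": [0, 0, 0.63], "roll": 0, "fingers": 1}, {"delta_pos": [0, 0, 0.63], "roll": 0, "fingers": 1}, {"delta_pos": [0, 0, 0.63], "roll": 0, "fingers": 1}, {"delta_pos": [0, 0, 0.63], "roll": 0, "fingers": 1}, {"delta_pos": [0, 0, 0.63], "roll": 0, "fingers": 1}, {"delta_pos": [0, 0, 0], "roll": 0, "fingers": 1}, {"delta_pos": [0, 0, 0], "roll": 0, "fingers": -1}, {"delta_pos": [0, 0, 0], "roll": 0, "fingers": -1}, {"delta_pos": [0, 0, 0], "roll": 0, "fingers": -1}, {"delta_pos": [0, 0, 0], "roll": 0, "fingers": -1}, {"delta_pos": [0, 0, 0], "roll": 0, "fingers": -1}, {"delta_pos": [0, 0, 0], "roll": 0, "fingers": -1}, {"delta_pos": [0, 0, 0], "roll": 0, "fingers": -1}, {"delta_pos": [0, 0, 0], "roll": 0, "fingers": -1}])

```text
time_s: 19.22
tool_pos: [0.4428, -0.1503, 0.0455]
ee_rot: [[0.935, -0.354, 0.001], [-0.354, -0.935, -0.0], [0.001, -0.0, -1.0]]
contact_force: [-1.6, 1.7, 8.2]
gripper_width: 0.0519
finger_force: 30.0
```

>>> apply_moves(increments=[{"delta_pos": [0, 0, -0.25], "roll": 0, "fingers": -1}, {"delta_pos": [0, 0, -0.3], "roll": 0, "fingers": -1}, {"delta_pos": [0, 0, -0.3], "roll": 0, "fingers": -1}, {"delta_pos": [0, 0, 0], "roll": -0.4, "fingers": -1}, {"delta_pos": [0, 0, 0], "roll": -0.8, "fingers": -1}, {"delta_pos": [0, 0, 0], "roll": -1, "fingers": -1}, {"delta_pos": [0, 0, 0], "roll": -1, "fingers": -1}, {"delta_pos": [0, 0, 0], "roll": -1, "fingers": -1}, {"delta_pos": [0, 0, 0], "roll": -1, "fingers": -1}, {"delta_pos": [0, 0, 0], "roll": -1, "fingers": -1}, {"delta_pos": [0, 0, 0], "roll": -1, "fingers": -1}, {"delta_pos": [0, 0, 0], "roll": -1, "fingers": -1}, {"delta_pos": [0, 0, 0], "roll": -1, "fingers": -1}, {"delta_pos": [0, 0, 0], "roll": -1, "fingers": -1}, {"delta_pos": [0, 0, 0], "roll": -1, "fingers": -1}, {"delta_pos": [0, 0, 0], "roll": -1, "fingers": -1}, {"delta_pos": [0, 0, 0], "roll": -1, "fingers": -1}, {"delta_pos": [0, 0, 0], "roll": -1, "fingers": -1}, {"delta_pos": [0, 0, 0], "roll": -1, "fingers": -1}])

```text
time_s: 20.8
tool_pos: [0.442, -0.1501, 0.0792]
ee_rot: [[0.566, 0.824, -0.0], [0.824, -0.566, 0.0], [-0.0, -0.0, -1.0]]
contact_force: [-0.0, -0.4, -2.2]
gripper_width: 0.052
finger_force: 30.0
```

>>> apply_moves(increments=[{"delta_pos": [0, 0, 0], "roll": -1, "fingers": -1}, {"delta_pos": [0, 0, 0], "roll": -1, "fingers": -1}, {"delta_pos": [0, 0, 0], "roll": -1, "fingers": -1}, {"delta_pos": [0, 0, 0], "roll": -1, "fingers": -1}, {"delta_pos": [0, 0, 0], "roll": -0.8, "fingers": -1}, {"delta_pos": [0, 0, 0], "roll": -0.54, "fingers": -1}, {"delta_pos": [0, 0, 0], "roll": 0, "fingers": -1}, {"delta_pos": [0, 0, 0], "roll": 0, "fingers": -1}, {"delta_pos": [0, 0, 0], "roll": 0, "fingers": -1}, {"delta_pos": [0, 0, 0], "roll": 0, "fingers": -1}, {"delta_pos": [0, 0, 0], "roll": 0, "fingers": -1}])

```text
time_s: 21.72
tool_pos: [0.4423, -0.1501, 0.0789]
ee_rot: [[0.14, 0.99, -0.0], [0.99, -0.14, 0.0], [0.0, -0.0, -1.0]]
contact_force: [-0.6, 0.0, -3.5]
gripper_width: 0.0519
finger_force: 30.0
```

```bash
python3 - <<'E'
from idx import *
pos,phi,s=st(); print(pos,phi,C(pos),s['contact_force'],s['gripper_width'])
t=cw(-28,-46.5-7,0); t[2]=pos[2]
plan([(t,-8.0,5)])
# cheese centre along grip axis from top depth
im,d,p=cap('top'); Pw=cloud('top',d); c,q=np.cos(P[2]),np.sin(P[2]); L=(Pw[...,:2]-P[:2])@np.array([[c,-q],[q,c]])*1e3
r,g,b=[im[...,i].astype(int) for i in range(3)]
m=(r-b>60)&(g>.62*r)&(abs(L[...,0]+28)<45)&(L[...,1]<0)&(L[...,1]>-200)&(Pw[...,2]>.06)
print(m.sum(),np.percentile(L[m],[1,99],axis=0).round(1),np.median(Pw[m][:,2]))
E
```

```text
[ 0.44231487 -0.15012854  0.07890409] -8.064026768232207 [ -23.8 -103.6] [-0.58274637  0.00971695 -3.4895512 ] 0.05194644027403214
[0.25, -0.02, 0.0] -0.0
[0.25, -0.02, 0.0] -0.0
[0.25, -0.02, 0.0] -0.0
[0.25, -0.02, 0.0] -0.01
[0.25, -0.03, 0.0] -0.0
end [ 0.445  -0.1     0.0789] -8.01Traceback (most recent call last):
  File "<stdin>", line 9, in <module>
    return _quantile_unchecked(
        a, q, axis, out, overwrite_input, method, keepdims, weights)
    return _ureduce(a,
                    func=_quantile_ureduce_func,
    ...<5 lines>...
                    overwrite_input=overwrite_input,
                    method=method)
    r = func(a, **kwargs)
    result = _quantile(arr,
                       quantiles=q,
    ...<2 lines>...
                       out=out,
                       weights=wgt)
    slices_having_nans = np.isnan(arr[-1, ...])
                                  ~~~^^^^^^^^^
IndexError: index -1 is out of bounds for axis 0 with size 0
```

>>> apply_moves(increments=[{"delta_pos": [0.15, -0.02, 0], "roll": 0, "fingers": -1}, {"delta_pos": [0.25, -0.03, 0], "roll": 0, "fingers": -1}, {"delta_pos": [0.3, -0.03, 0], "roll": 0, "fingers": -1}, {"delta_pos": [0.3, -0.03, 0], "roll": 0, "fingers": -1}, {"delta_pos": [0.2, 0, 0], "roll": 0, "fingers": -1}, {"delta_pos": [0, 0, 0], "roll": 0, "fingers": -1}, {"delta_pos": [0, 0, 0], "roll": 0, "fingers": -1}, {"delta_pos": [0, 0, 0.2], "roll": 0, "fingers": -1}, {"delta_pos": [0, 0, 0.2], "roll": 0, "fingers": -1}, {"delta_pos": [0, 0, 0.2], "roll": 0, "fingers": -1}, {"delta_pos": [0, 0, 0.12], "roll": 0, "fingers": -1}, {"delta_pos": [0, 0, 0.1], "roll": 0, "fingers": -1}, {"delta_pos": [0, 0, 0], "roll": 0, "fingers": -1}, {"delta_pos": [0, 0, 0], "roll": 0, "fingers": -1}])

```text
time_s: 22.93
tool_pos: [0.4445, -0.1021, 0.0456]
ee_rot: [[0.14, 0.99, -0.001], [0.99, -0.14, 0.0], [0.0, -0.001, -1.0]]
contact_force: [-0.5, -0.4, -3.4]
gripper_width: 0.0516
finger_force: 30.0
```

>>> apply_moves(increments=[{"delta_pos": [0, 0, 0], "roll": 0, "fingers": 0.6}, {"delta_pos": [0, 0, 0], "roll": 0, "fingers": 0.6}, {"delta_pos": [0, 0, 0], "roll": 0, "fingers": 0.6}, {"delta_pos": [0, 0, 0], "roll": 0, "fingers": 0.6}, {"delta_pos": [0, 0, -0.5], "roll": 0, "fingers": 0.6}, {"delta_pos": [0, 0, -0.8], "roll": 0, "fingers": 0.6}, {"delta_pos": [0, 0, -0.7], "roll": 0, "fingers": 0.6}, {"delta_pos": [-0.6, 0, 0], "roll": 0, "fingers": -1}, {"delta_pos": [-0.6, 0, 0], "roll": 0, "fingers": -1}, {"delta_pos": [-0.6, 0, 0], "roll": 0, "fingers": -1}, {"delta_pos": [-0.7, 0, 0], "roll": 0, "fingers": -1}, {"delta_pos": [0, 0, 0], "roll": 0, "fingers": -1}, {"delta_pos": [0, 0, 0], "roll": 0, "fingers": -1}, {"delta_pos": [0, 0, 0], "roll": 0, "fingers": -1}])

```text
time_s: 24.1
tool_pos: [0.4306, -0.2007, 0.126]
ee_rot: [[0.14, 0.99, -0.0], [0.99, -0.14, 0.0], [0.0, -0.0, -1.0]]
contact_force: [-0.0, 0.1, -0.2]
gripper_width: 0.0287
finger_force: 0.0
```

```bash
cat > ch.py <<'E'
from idx import *
pos,phi,s=st(); print(pos,phi,C(pos),s['contact_force'],s['gripper_width'])
for n in('top','scene'):
    im,d,p=cap(n); Pw=cloud(n,d); c,q=np.cos(P[2]),np.sin(P[2]); L=(Pw[...,:2]-P[:2])@np.array([[c,-q],[q,c]])*1e3
    r,g,b=[im[...,i].astype(int) for i in range(3)]
    m=(r-b>50)&(g>.6*r)&(abs(L[...,0]+28)<60)&(L[...,1]<25)&(L[...,1]>-200)&(abs(Pw[...,2]-.07)<.006)
    if m.any(): print(n,m.sum(),cv2.minAreaRect(L[m].astype(np.float32)),np.percentile(L[m],[1,99],axis=0).round(1).tolist(),np.median(Pw[m][:,2]))
E
python3 ch.py
```

```text
[ 0.43057401 -0.20066798  0.12599418] -8.069326799169701 [ -28.4 -155.3] [-0.0451734   0.13964515 -0.18915892] 0.028730686633190252
top 393 ((-30.014209747314453, -40.626930236816406), (53.2032470703125, 104.54764556884766), 0.14109750092029572) [[-55.5, -89.4], [-4.1, 10.5]] 0.0702752184310311
scene 707 ((-29.422040939331055, -56.919029235839844), (129.73672485351562, 55.23596954345703), 89.79952239990234) [[-55.6, -119.5], [-2.4, 6.8]] 0.07008782198375055
```

>>> apply_moves(increments=[{"delta_pos": [0, 0, 0], "roll": 0, "fingers": -1}, {"delta_pos": [0, 0, 0.6], "roll": 0, "fingers": -1}, {"delta_pos": [0, 0, 0.7], "roll": 0, "fingers": -1}, {"delta_pos": [0, 0, 0.7], "roll": 0, "fingers": -1}, {"delta_pos": [0, 0, 0], "roll": 0, "fingers": -1}, {"delta_pos": [0.15, 0, 0], "roll": 0, "fingers": -1}, {"delta_pos": [0.15, 0, 0], "roll": 0, "fingers": -1}, {"delta_pos": [0.1, 0, 0], "roll": 0, "fingers": -1}, {"delta_pos": [0.1, 0, 0], "roll": 0, "fingers": -1}, {"delta_pos": [0.1, 0, 0], "roll": 0, "fingers": -1}, {"delta_pos": [0.1, 0, 0], "roll": 0, "fingers": -1}, {"delta_pos": [0, 0, 0], "roll": 0, "fingers": -1}, {"delta_pos": [0, 0, 0], "roll": 0, "fingers": -1}])

```text
time_s: 25.28
tool_pos: [0.4348, -0.1731, 0.0463]
ee_rot: [[0.139, 0.99, 0.0], [0.99, -0.139, -0.0], [-0.0, 0.0, -1.0]]
contact_force: [0.1, -0.2, -0.3]
gripper_width: 0.0003
finger_force: 0.0
```

>>> apply_moves(increments=[{"delta_pos": [0.06, 0, 0], "roll": 0, "fingers": -1}, {"delta_pos": [0.06, 0, 0], "roll": 0, "fingers": -1}, {"delta_pos": [0.03, 0, 0], "roll": 0, "fingers": -1}, {"delta_pos": [0, 0, 0], "roll": 0, "fingers": -1}, {"delta_pos": [0, 0, 0], "roll": 0, "fingers": -1}])

```text
time_s: 25.7
tool_pos: [0.4356, -0.1673, 0.046]
ee_rot: [[0.14, 0.99, 0.0], [0.99, -0.14, 0.0], [0.0, 0.0, -1.0]]
contact_force: [0.0, -0.9, 0.9]
gripper_width: 0.0004
finger_force: 0.6
```

```bash
python3 ch.py
```

```text
[ 0.43563526 -0.16734287  0.04604211] -8.022858131832525 [ -28.  -121.6] [ 0.00447211 -0.88392194  0.90107836] 0.00042849797866905434
top 240 ((-30.12956428527832, -17.569229125976562), (51.7593879699707, 65.39244079589844), 0.07594694942235947) [[-55.8, -48.9], [-4.4, 14.4]] 0.07030432217529622
scene 128 ((-24.329259872436523, -56.520301818847656), (51.18681716918945, 146.57028198242188), 3.527280807495117) [[-50.7, -108.8], [-2.3, 15.2]] 0.06998622350520202
```

>>> apply_moves(increments=[{"delta_pos": [0.04, 0, 0], "roll": 0, "fingers": -1}, {"delta_pos": [0.03, 0, 0], "roll": 0, "fingers": -1}, {"delta_pos": [0, 0, 0], "roll": 0, "fingers": -1}, {"delta_pos": [0, 0, 0], "roll": 0, "fingers": -1}])

```text
time_s: 26.13
tool_pos: [0.4354, -0.1664, 0.046]
ee_rot: [[0.138, 0.99, -0.001], [0.99, -0.138, -0.003], [-0.003, -0.0, -1.0]]
contact_force: [-4.9, -18.5, 0.1]
gripper_width: 0.0001
finger_force: 9.1
```

>>> apply_moves(increments=[{"delta_pos": [0.03, 0, 0], "roll": 0, "fingers": -1}, {"delta_pos": [0, 0, 0], "roll": 0, "fingers": -1}, {"delta_pos": [0, 0, 0], "roll": 0, "fingers": -1}, {"delta_pos": [0, 0, 0], "roll": 0, "fingers": -1}])

```text
time_s: 26.47
tool_pos: [0.4354, -0.1661, 0.0461]
ee_rot: [[0.137, 0.991, -0.001], [0.991, -0.137, -0.004], [-0.004, -0.0, -1.0]]
contact_force: [-7.8, -25.1, 0.1]
gripper_width: 0.0003
finger_force: 12.6
```

>>> apply_moves(increments=[{"delta_pos": [-0.1, 0, 0], "roll": 0, "fingers": -1}, {"delta_pos": [-0.3, 0, 0], "roll": 0, "fingers": -1}, {"delta_pos": [-0.4, 0, -0.2], "roll": 0, "fingers": -1}, {"delta_pos": [0, 0, -0.8], "roll": 0, "fingers": -1}, {"delta_pos": [0, 0, -0.8], "roll": 0, "fingers": -1}, {"delta_pos": [0, 0, -0.8], "roll": 0, "fingers": -1}, {"delta_pos": [-0.8, -0.3, -0.3], "roll": 0, "fingers": -1}, {"delta_pos": [-0.8, -0.3, 0], "roll": 0, "fingers": -1}, {"delta_pos": [-0.8, -0.3, 0], "roll": 0, "fingers": -1}, {"delta_pos": [-0.8, -0.3, 0], "roll": 0, "fingers": -1}, {"delta_pos": [0, 0, 0], "roll": 0, "fingers": -1}, {"delta_pos": [0, 0, 0], "roll": 0, "fingers": -1}])

```text
time_s: 27.47
tool_pos: [0.3651, -0.3164, 0.1619]
ee_rot: [[0.143, 0.99, -0.0], [0.99, -0.143, 0.001], [0.001, -0.0, -1.0]]
contact_force: [-0.1, 0.2, 0.3]
gripper_width: 0.0003
finger_force: 0.0
```

```bash
python3 ch.py; python3 - <<'E'
from prof import *
from scipy.special import erf
im=np.mean([bot.capture('top')[0].astype(float) for _ in range(4)],0); np.save('top_avg.npy',im)
def f(p,y,w):
    c,l,m,r,s=p; E=lambda a:(1+erf((y-a)/abs(s)/1.414))/2
    return l+(m-l)*E(c-w/2)+(r-m)*E(c+w/2)
Y=np.arange(10,41,1.)
for nm,a,w in(('clip',(119,137,38),12),('plateA',(-85,-60,86),12),('index',(105,112,46),6)):
  print(nm,[least_squares(lambda p:f(p,Y,w)-v,[25,v[0],v[15],v[-1],2.5]).x[0].round(2) for v in prof('top',*a,ys=Y).T])
for n in('top','scene'):
    ds=np.stack([bot.capture(n)[1] for _ in range(6)]); Pw=cloud(n,np.median(ds,0))
    c,s=np.cos(P[2]),np.sin(P[2]); L=(Pw[...,:2]-P[:2])@np.array([[c,-s],[s,c]])*1e3; z=Pw[...,2]*1e3
    for nm,xr,yr,zr in(('clip',(117,146),(8,42),(31,60)),('idx',(102,116),(8,42),(36,60)),('plate',(-85,35),(5,45),(78,95)),('knob',(40,180),(60,160),(105,120))):
        m=(L[...,0]>xr[0])&(L[...,0]<xr[1])&(L[...,1]>yr[0])&(L[...,1]<yr[1])&(z>zr[0])&(z<zr[1])
        q=np.c_[L[m],z[m]]; print(n,nm,len(q),q.mean(0).round(1),np.percentile(q[:,1],[5,50,95]).round(1))
im=np.load('scene.npz')['im'][150:300,200:390,::-1]; cv2.imwrite('pics/fin.png',cv2.resize(im,None,fx=4,fy=4,interpolation=cv2.INTER_CUBIC))
E
```

```text
[ 0.36511295 -0.31635763  0.16190019] -8.215704109776429 [ -77.3 -278.9] [-0.09322855  0.16994517  0.30197789] 0.00032876840034098465
top 468 ((-30.222082138061523, -45.846710205078125), (121.98735046386719, 52.450355529785156), 89.40986633300781) [[-56.0, -104.9], [-4.6, 13.9]] 0.07034133999606725
scene 680 ((-29.13570213317871, -48.0902214050293), (126.92561340332031, 55.428932189941406), 89.55776977539062) [[-55.4, -110.5], [-2.6, 13.9]] 0.0702133429504175
clip [np.float64(24.35), np.float64(24.32), np.float64(24.22)]
plateA [np.float64(25.97), np.float64(25.77), np.float64(25.76)]
index [np.float64(25.94), np.float64(24.67), np.float64(24.21)]
top clip 21 [133.   27.2  39.4] [22.1 27.1 32.6]
top idx 4 [110.6  25.7  51. ] [23.8 26.3 26.9]
top plate 112 [-25.5  26.9  86.3] [21.7 26.9 32.3]
top knob 29 [ 74.9 141.6 111.6] [133.4 141.7 149.6]
scene clip 50 [133.3  22.   38.2] [19.  22.3 25.4]
scene idx 28 [109.2  22.7  47. ] [20.5 21.7 27.1]
scene plate 198 [-21.7  21.7  84.5] [18.  19.9 28.4]
scene knob 47 [ 78.  136.8 110.5] [129.8 135.6 145.9]
```

View pics/fin.png

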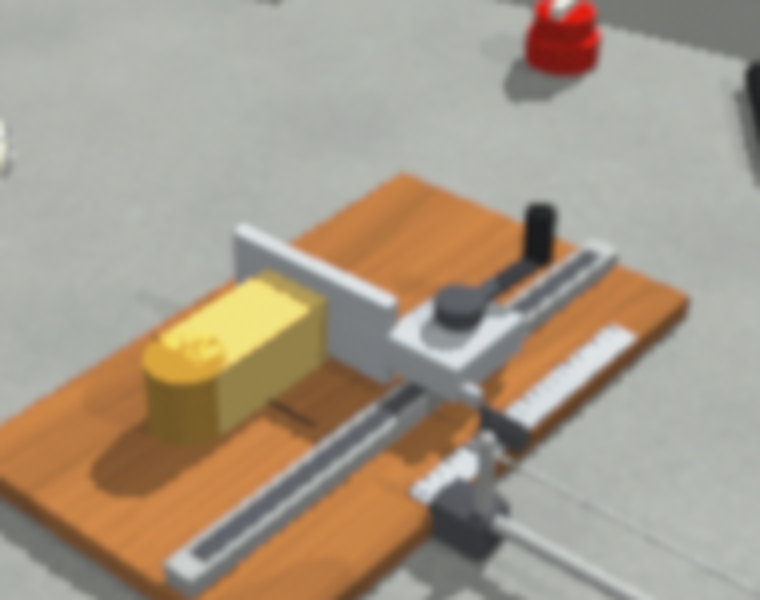

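```bash
python3 - <<'E'
from idx import *
for n in('top','scene'):
    ds=np.stack([bot.capture(n)[1] for _ in range(6)]); Pw=cloud(n,np.median(ds,0))
    c,s=np.cos(P[2]),np.sin(P[2]); L=(Pw[...,:2]-P[:2])@np.array([[c,-s],[s,c]])*1e3; z=Pw[...,2]*1e3
    for nm,xr,yr,zr in(('knob',(40,180),(110,160),(109,116)),('hub',(40,100),(35,90),(79,86)),('carr',(40,108),(20,100),(60,68))):
        m=(L[...,0]>xr[0])&(L[...,0]<xr[1])&(L[...,1]>yr[0])&(L[...,1]<yr[1])&(z>zr[0])&(z<zr[1])
        q=np.c_[L[m],z[m]]; print(n,nm,len(q),np.percentile(q[:,0],[3,50,97]).round(1),np.percentile(q[:,1],[3,50,97]).round(1),cv2.minEnclosingCircle(q[:,:2].astype(np.float32)))
E
```

```text
top knob 27 [66.8 76.  84. ] [132.4 141.6 150. ] ((75.60481262207031, 141.76414489746094), 9.779695510864258)
top hub 65 [55.8 69.  84.5] [47.3 62.5 75.8] ((70.56210327148438, 62.5258674621582), 16.594501495361328)
top carr 232 [41.8 66.4 99.1] [22.7 50.4 93.4] ((71.61962890625, 57.909976959228516), 45.76703643798828)
scene knob 34 [67.7 76.9 85.7] [130.3 137.  146.3] ((76.85851287841797, 138.4224395751953), 10.71776294708252)
scene hub 91 [57.7 73.  86.3] [44.1 58.4 72.6] ((70.77100372314453, 59.99497985839844), 17.22796630859375)
scene carr 276 [ 44.9  83.8 100.7] [21.6 43.5 87.4] ((73.43798065185547, 54.43290328979492), 43.401344299316406)
```

The cheese is flush on the plate (left centre of the crop), the index meets the clip at (475,395), and the carriage didn't move. The lever reads about 0.06 rad off home, so I'll press the knob home once more as a precaution.

```bash
python3 - <<'E'
from idx import *
a=cw(122,140,200); pos,phi,s=st()
p,f=plan([(np.r_[pos[:2],.2],None,1),(a,-7.95,17)])
plan([(cw(122,140,98),None,4),(cw(100,140,98),None,6)],p,f)
E
```

```text
[0.0, 0.0, -0.95] 0.0
[0.61, 0.29, 0.0] -0.0
[0.61, 0.29, 0.0] -0.0
[0.61, 0.29, 0.0] -0.0
[0.62, 0.29, 0.0] -0.0
[0.61, 0.29, 0.0] -0.0
[0.62, 0.29, 0.0] -0.0
[0.61, 0.29, 0.0] -0.0
[0.62, 0.29, 0.0] -0.0
[0.61, 0.29, 0.0] -0.0
[0.62, 0.29, 0.0] -0.0
[0.61, 0.29, 0.0] -0.0
[0.62, 0.29, 0.0] -0.0
[0.61, 0.29, 0.0] -0.0
[0.62, 0.29, 0.0] -0.0
[0.61, 0.3, 0.0] -0.0
[0.62, 0.29, 0.0] -0.01
[0.61, 0.3, 0.0] -0.0
end [0.6205 0.0708 0.2001] -7.97
[0.0, -0.0, 0.64] 0.0
[0.0, -0.0, 0.64] 0.0
[0.0, -0.0, 0.64] 0.0
[0.0, -0.0, 0.63] 0.0
[0.0, -0.09, 0.0] 0.0
[0.0, -0.09, 0.0] 0.0
[0.0, -0.09, 0.0] 0.0
[0.0, -0.09, 0.0] 0.0
[0.0, -0.1, 0.0] 0.0
[0.0, -0.09, 0.0] 0.0
end [0.5987 0.0738 0.0981] -7.97
```

>>> apply_moves(increments=[{"delta_pos": [0, 0, -0.95], "roll": 0, "fingers": -1}, {"delta_pos": [0.61, 0.29, 0], "roll": 0, "fingers": -1}, {"delta_pos": [0.61, 0.29, 0], "roll": 0, "fingers": -1}, {"delta_pos": [0.61, 0.29, 0], "roll": 0, "fingers": -1}, {"delta_pos": [0.62, 0.29, 0], "roll": 0, "fingers": -1}, {"delta_pos": [0.61, 0.29, 0], "roll": 0, "fingers": -1}, {"delta_pos": [0.62, 0.29, 0], "roll": 0, "fingers": -1}, {"delta_pos": [0.61, 0.29, 0], "roll": 0, "fingers": -1}, {"delta_pos": [0.62, 0.29, 0], "roll": 0, "fingers": -1}, {"delta_pos": [0.61, 0.29, 0], "roll": 0, "fingers": -1}, {"delta_pos": [0.62, 0.29, 0], "roll": 0, "fingers": -1}, {"delta_pos": [0.61, 0.29, 0], "roll": 0, "fingers": -1}, {"delta_pos": [0.62, 0.29, 0], "roll": 0, "fingers": -1}, {"delta_pos": [0.61, 0.29, 0], "roll": 0, "fingers": -1}, {"delta_pos": [0.62, 0.29, 0], "roll": 0, "fingers": -1}, {"delta_pos": [0.61, 0.3, 0], "roll": 0, "fingers": -1}, {"delta_pos": [0.62, 0.29, 0], "roll": 0, "fingers": -1}, {"delta_pos": [0.61, 0.3, 0], "roll": 0, "fingers": -1}, {"delta_pos": [0, 0, 0], "roll": 0, "fingers": -1}, {"delta_pos": [0, 0, 0], "roll": 0, "fingers": -1}])

```text
time_s: 30.63
tool_pos: [0.6207, 0.0717, 0.1996]
ee_rot: [[0.138, 0.99, -0.001], [0.99, -0.138, -0.0], [-0.0, -0.001, -1.0]]
contact_force: [-0.5, 0.0, 0.1]
gripper_width: 0.0006
finger_force: 0.0
```

>>> apply_moves(increments=[{"delta_pos": [0, 0, 0.64], "roll": 0, "fingers": -1}, {"delta_pos": [0, 0, 0.64], "roll": 0, "fingers": -1}, {"delta_pos": [0, 0, 0.64], "roll": 0, "fingers": -1}, {"delta_pos": [0, 0, 0.63], "roll": 0, "fingers": -1}, {"delta_pos": [0, 0, 0], "roll": 0, "fingers": -1}, {"delta_pos": [0, -0.09, 0], "roll": 0, "fingers": -1}, {"delta_pos": [0, -0.09, 0], "roll": 0, "fingers": -1}, {"delta_pos": [0, -0.09, 0], "roll": 0, "fingers": -1}, {"delta_pos": [0, -0.09, 0], "roll": 0, "fingers": -1}, {"delta_pos": [0, -0.1, 0], "roll": 0, "fingers": -1}, {"delta_pos": [0, 0, 0], "roll": 0, "fingers": -1}, {"delta_pos": [0, 0, 0], "roll": 0, "fingers": -1}])

```text
time_s: 31.63
tool_pos: [0.6024, 0.0735, 0.0987]
ee_rot: [[0.139, 0.99, 0.001], [0.99, -0.139, 0.0], [0.0, 0.001, -1.0]]
contact_force: [0.9, 0.3, -0.6]
gripper_width: 0.0006
finger_force: 0.0
```

>>> apply_moves(increments=[{"delta_pos": [0, -0.06, 0], "roll": 0, "fingers": -1}, {"delta_pos": [0, -0.06, 0], "roll": 0, "fingers": -1}, {"delta_pos": [0, 0, 0], "roll": 0, "fingers": -1}, {"delta_pos": [0, 0, 0], "roll": 0, "fingers": -1}])

```text
time_s: 31.97
tool_pos: [0.5983, 0.0743, 0.0985]
ee_rot: [[0.139, 0.99, 0.002], [0.99, -0.139, 0.0], [0.001, 0.002, -1.0]]
contact_force: [3.4, 2.3, 1.8]
gripper_width: 0.0002
finger_force: 1.9
```

>>> apply_moves(increments=[{"delta_pos": [0, -0.06, 0], "roll": 0, "fingers": -1}, {"delta_pos": [0, 0, 0], "roll": 0, "fingers": -1}, {"delta_pos": [0, 0, 0], "roll": 0, "fingers": -1}, {"delta_pos": [0, 0, 0], "roll": 0, "fingers": -1}])

```text
time_s: 32.3
tool_pos: [0.5971, 0.0745, 0.0986]
ee_rot: [[0.139, 0.99, 0.004], [0.99, -0.139, 0.0], [0.001, 0.004, -1.0]]
contact_force: [8.3, 1.0, 0.4]
gripper_width: 0.0005
finger_force: 3.8
```

>>> apply_moves(increments=[{"delta_pos": [0, -0.04, 0], "roll": 0, "fingers": -1}, {"delta_pos": [0, 0, 0], "roll": 0, "fingers": -1}, {"delta_pos": [0, 0, 0], "roll": 0, "fingers": -1}, {"delta_pos": [0, 0, 0], "roll": 0, "fingers": -1}, {"delta_pos": [0, 0.15, 0], "roll": 0, "fingers": -1}, {"delta_pos": [0, 0.3, 0], "roll": 0, "fingers": -1}, {"delta_pos": [0, 0.4, 0], "roll": 0, "fingers": -1}, {"delta_pos": [0, 0, -0.8], "roll": 0, "fingers": -1}, {"delta_pos": [0, 0, -0.8], "roll": 0, "fingers": -1}, {"delta_pos": [0.8, 0, -0.8], "roll": 0, "fingers": -1}, {"delta_pos": [0.8, 0, 0], "roll": 0, "fingers": -1}, {"delta_pos": [0.8, 0, 0], "roll": 0, "fingers": -1}, {"delta_pos": [0.8, 0, 0], "roll": 0, "fingers": -1}, {"delta_pos": [0.8, 0, 0], "roll": 0, "fingers": -1}, {"delta_pos": [0, 0, 0], "roll": 0, "fingers": -1}, {"delta_pos": [0, 0, 0], "roll": 0, "fingers": -1}])

```text
time_s: 33.63
tool_pos: [0.6481, 0.2267, 0.1904]
ee_rot: [[0.137, 0.991, -0.003], [0.991, -0.137, -0.001], [-0.002, -0.002, -1.0]]
contact_force: [-0.2, 0.0, -0.5]
gripper_width: 0.0002
finger_force: 0.0
```

```bash
python3 ch.py; python3 - <<'E'
from idx import *
for n in('top','scene'):
    ds=np.stack([bot.capture(n)[1] for _ in range(6)]); Pw=cloud(n,np.median(ds,0))
    c,s=np.cos(P[2]),np.sin(P[2]); L=(Pw[...,:2]-P[:2])@np.array([[c,-s],[s,c]])*1e3; z=Pw[...,2]*1e3
    for nm,xr,yr,zr in(('knob',(40,180),(110,160),(109,116)),('hub',(40,100),(35,90),(79,86)),('clip',(117,146),(8,42),(31,60)),('idx',(102,116),(8,42),(36,60)),('plate',(-85,35),(5,45),(78,95))):
        m=(L[...,0]>xr[0])&(L[...,0]<xr[1])&(L[...,1]>yr[0])&(L[...,1]<yr[1])&(z>zr[0])&(z<zr[1])
        q=np.c_[L[m],z[m]]; print(n,nm,len(q),q.mean(0).round(1),np.array(cv2.minEnclosingCircle(q[:,:2].astype(np.float32))[0]).round(1))
E
```

```text
[0.64807056 0.22674958 0.19044293] -7.872267423817524 [127.9 298.1] [-0.19428106  0.03794635 -0.45924207] 0.00016677699783475616
top 471 ((-30.319868087768555, -45.829994201660156), (122.1061019897461, 52.68198776245117), 89.79255676269531) [[-56.1, -105.0], [-4.6, 13.9]] 0.07008550805147418
scene 679 ((-29.144100189208984, -48.167049407958984), (55.3393440246582, 127.56179809570312), 0.3203074634075165) [[-55.2, -111.1], [-2.6, 13.4]] 0.0701815276696888
top knob 27 [ 75.  142.2 112.1] [ 75.2 141.9]
top hub 67 [70.4 61.7 82.2] [70.9 62.4]
top clip 21 [133.2  27.2  38.7] [132.2  25.7]
top idx 4 [110.6  25.7  50.9] [109.9  25.6]
top plate 115 [-25.9  26.8  86.2] [-24.9  28.4]
scene knob 34 [ 76.7 137.2 112. ] [ 76.  138.3]
scene hub 91 [72.6 57.6 82.1] [71.6 58.8]
scene clip 52 [132.   22.3  37.9] [130.7  21.4]
scene idx 28 [109.4  22.4  47.2] [109.2  23.3]
scene plate 202 [-22.7  21.6  84.3] [-25.3  19.3]
```

Pressing the lever home again gave the same small spring-back, so it is home. The carriage and cheese haven't moved, so I'm handing in.

```bash
python3 -c "
from workcell import bot; print(bot.finish_job())"
```

```text
the job is handed in; nothing more can be done
None
```

The job is handed in at about 34 s: the stop is aligned with the marker clip to about 1 mm by my measurements and locked with the lever home (it springs back about 0.06 rad), and the cheese is turned and lying flat, its cut end pushed up against the plate.

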